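# Hang the lift-off door on a small workshop cabinet

### The arm

A 6-joint arm with a two-finger parallel gripper is mounted at the origin on the work surface. World frame = base frame: x ahead of the robot, y to its left, z up, the work surface at z = 0. Lengths are in m, angles in rad, forces in N, time in s.
With the tool pointing down it reaches from about 0.375 to 0.975 m from the base axis. Payload 3.8 kg.
Tool frame: the origin (TCP) lies midway between the tips of the shut fingers; the grasp point (between the pads) lies 19 mm behind it; z points along the fingers, y is the direction in which the jaws open and shut (so a half turn about z gives the same grasp; the last joint's range is limited). The gripper opens to 85 mm and grips with 20 to 120 N. Pads are 22 mm wide; open, the fingers measure 114 mm over their backs; the gripper's body (76 mm by 85 mm) begins 54 mm behind the grasp point. The pads swing forward as they close: fully open they stand 13 mm farther back than shut.
Start: joints at [-1.311, 0.264, 1.604, -0, 1.274, -0.037], TCP at [0.197, -0.645, 0.231] pointing down, gripper open.
Joint ranges: [-2.63, 2.63], [-0.94, 2.18], [0.31, 2.57], [-1.31, 4.45], [0, 2.66], [-2.55, 2.55]. Speed limits (rad/s): [2.57, 2.57, 3.14, 3.14, 3.14, 3.14].

### API

Orientations are given as a rotation vector (axis times angle).
In Python, from workcell import bot gives the robot as it stands.
- The arm moves only by the tool arm_command, never from a script. Its argument "targets" is text: rows parted by semicolons, each of 7 numbers parted by spaces: the shift along the tool's x, y, z in mm, then the turn, a rotation vector about the tool's x, y, z in degrees, then the opening, from 0 (shut) to 1 (fully open). A call has 1 to 10 rows; each row is the pose to reach, as a shift and turn from the pose commanded when the call began, along the tool's axes at that moment; what a row does not reach only later rows make up. A row lasts 1/12 s, in which the tool goes at most 41.7 mm and 7.16 degrees, less where a joint would pass 70% of its speed; a pose out of reach is approached as far as the arm can. A call with a gripper value outside its range is refused whole. The fingers move at their own pace and stop on an object; "newtons" is the grip in N (left out, the last holds). Time passes only in rows, so rows that repeat a pose let the fingers close. It gives the time, the measured TCP pose, the force and the opening at its end, in the units of the state.
- bot.read_state(): the state, without advancing time (a new reading comes with each control period).
- bot.read_camera(name): name is "side" or "top"; returns (picture, depth): 480x640x3 uint8, blue, green, red; 480x640 float32, m along the optical axis (not along the pixel's ray), 0 where there is no reading.
- bot.camera_params(name): a dict with "fov_y" (degrees; the focal length in pixels is half the picture's height over the tangent of half this angle, whatever the lens; pixels are square), "cx", "cy" (the principal point, pixels), "xyz" and "rotation" of the camera in the world. Camera axes: x right, y up, looking along -z (the intrinsics and any distortion apply to the point x, -y, -z); pixel columns grow to the right and rows downward; lengths in m; the calibration is good to about 2 mm. A picture is of the moment at which its call begins. camera_params takes no time and is no camera call.
- bot.finish_job(): hands the job in, once; it reports no verdict.
The state is a dict: "time": time; "q": joint angles; "joint_vel": joint speeds; "joint_torque": joint torques, N m; "tool_pos": TCP position; "tcp_rot": TCP orientation; "wrist_force": force on the tool from outside, world axes, zero at the start; "torque": the same for the moment, N m; "width": opening from 0.0 (shut) to 1.0 (fully open).
Only numpy, scipy, OpenCV 4.12 (cv2) and the standard library are available. Lean on these libraries where they do the work, as an engineer would, in place of code of your own. Each camera call takes 0.05 s, during which the arm holds its last target.

### The job

Lift the blue cabinet door out of the panel rack and, with the door standing well open, lower it so that both its brass knuckles drop over the cabinet's two upright hinge pins and sit fully down on the brackets; the hinge strip has been slid some millimetres outwards from its marked place, so feel for the pins with light pressure and never force the door. Let go, then gently swing the door fully shut, and leave it hanging there without disturbing the other things.

Things in the scene. Friction and masses are not known exactly. Their poses are not given: they have to be found in the camera images.
- door_mid (a point): centre of the blue door's panel: 160 mm wide, 150 high, 14 thick; 0.22 to 0.42 kg with its fittings. Axes: z up, x through the thickness with the front face (steel knob) towards -x, y along the width towards the hinge edge. The hinge line is 92 mm from here along +y, the panel's hinge edge 80 mm
- door: the same door, same axes; origin on its hinge line, level with the panel's lower edge. It starts upright in the near or the middle slot of the rack, its hinge edge to the robot's left, lower edge 20 mm above the bench
- door_hinge (a point): on the door's hinge line, underside of the lower knuckle (23 mm above the panel's lower edge), door axes. The two brass knuckles are tubes open at both ends, 15 mm outside, bore a good 10 mm, 16 mm high; the panel begins 12 mm from the hinge line
- knuckle_upper (a point): the same for the upper knuckle, 90 mm above the lower one
- door_knob (a point): end part of the steel knob on the door's front face: 18 mm across, standing 20 mm off the face, 155 mm from the hinge line, 15 mm below mid-height
- hinge_nominal (a point): marked place of the cabinet's hinge, level with the top of the lower pin's bracket, 40 mm above the bench; axes: -x out of the cabinet's open front, y to its left (hinge side, outwards), z up. The real pins stand 2 to 13 mm from this along +y (not in x): their steel strip was slid outwards in its slots and tightened. Fully hung, the lower knuckle's underside is level with this point
- hinge_upper (a point): the same for the upper pin, 90 mm higher, with the same offset. Pins: dark steel, upright, 8 mm across, 24 mm long, flat tops, on one line, each on a bracket 12 mm wide and 8 thick reaching 6 mm before the line: bring the lower knuckle in level from the front, between lower pin top and upper bracket. Hung, pins show 8 mm above the knuckles. The strip does not give
- cabinet: white-painted cabinet fixed to the bench, 140 deep (x), 180 wide (y), 170 mm high; origin under its centre; axes as its hinge place. The hinge line lies 10 mm before the front face. Shut, the door's axes match the cabinet's; opened by an angle, its yaw is that much less (clockwise from above). Two 3 mm rubber bumpers at the side away from the hinge stop it
- rack: wooden panel rack fixed to the bench, base 200 x 130 x 20 mm, three slots 17 mm wide along its y, 66 mm apart along x, slot walls up to 65 mm above the bench; origin under its centre
- spare_a: pale wooden panel 160 x 14 mm, 75 mm tall, standing in another slot of the rack; leave it
- spare_b: dark wooden panel 160 x 14 mm, 85 mm tall, standing in another slot of the rack; leave it
- jar: glass screw jar, 44 mm across, 60 mm tall, standing inside the cabinet; leave it
- tape: yellow roll of tape lying flat, 100 mm across, 25 mm high; leave it
- wrench: steel spanner lying on the bench; leave it
- tin: steel tin, 70 mm across, 70 mm tall; leave it
- offcut: wooden offcut 120 x 50 x 30 mm; leave it
Things that resemble listed ones, but are neither listed nor needed, are in the scene too. Several things have the shape of the cabinet; the one meant has the colours described above.

How it is judged:
By the outcome, as a careful person would: the job done as asked, in the order asked, and still so for the second after the job is handed in, with the robot touching nothing.
It also fails if it takes over 72 s, if anything falls off the work surface, if the arm or the gripper's body presses on something with over 40 N, if the wrist force passes 120 N, or if a joint passes its speed limit or range.

## Working session

There is one attempt and no reset: what is moved stays moved. The work goes in short steps, Python scripts to look and compute and a tool call to move; the robot and the scene stay as the last step left them, time stands still between calls to the robot, and variables do not carry over. Pictures are saved under pics/ and viewed, and the job is handed in when it is done.

Besides the shell and the picture viewer there is one more tool, called after ">>>" by a JSON object that holds its "name" and its "arguments". arm_command: Moves the arm, as the interface text tells. Its arguments: {"type":"object","properties":{"targets":{"type":"string"},"newtons":{"type":"number"}},"required":["targets"]}

```bash
ls; mkdir -p pics; python3 - <<'E'
from workcell import bot
import cv2,numpy as np
s=bot.read_state(); print(s)
for n in("top","side"):
    p,d=bot.read_camera(n); cv2.imwrite(f"pics/{n}0.png",p); np.save(f"pics/{n}0.npy",d)
    print(n,bot.camera_params(n),(d>0).mean())
E
```

```text
pics
{'time': 0.0, 'q': array([-1.31090246e+00,  2.64742410e-01,  1.60542447e+00, -1.56875771e-05,
        1.27371453e+00, -3.68841283e-02]), 'joint_vel': array([-8.25012136e-04,  3.29402521e-04,  7.34205951e-04,  4.59377453e-05,
       -4.96107936e-04,  1.19002037e-03]), 'joint_torque': array([-2.06426936e-03, -5.15112662e+01, -3.67315507e+01,  1.76541994e-04,
        1.31228281e-02,  1.74099728e-05]), 'tool_pos': array([ 0.19720494, -0.64475357,  0.22994203]), 'tcp_rot': array([-3.10481925e+00, -4.64139963e-01,  4.23150523e-04]), 'wrist_force': array([-0.42552047, -0.0199867 , -0.52049654]), 'torque': array([-0.00341293, -0.06669662, -0.00348292]), 'width': 1.0010914074474038}
top {'fov_y': 57.669495626397094, 'cx': 325.0542211160554, 'cy': 239.7839796695452, 'xyz': array([ 0.3448538 , -0.07848853,  1.0282856 ]), 'rotation': array([ 0.15059404, -0.16287064, -1.55368679])} 0.9960188802083333
side {'fov_y': 47.5208823875249, 'cx': 318.4641701047264, 'cy': 240.98978116645912, 'xyz': array([ 0.6593225 , -0.95050329,  0.93887693]), 'rotation': array([0.79750622, 0.0770717 , 0.13976788])} 0.9960774739583333
```

View pics/top0.png

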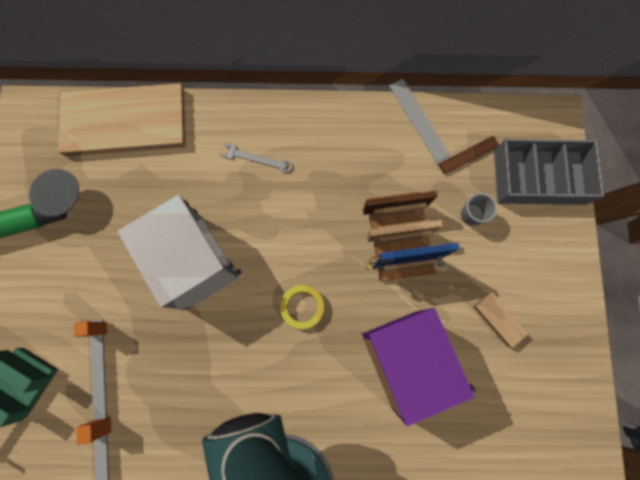

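View pics/side0.png

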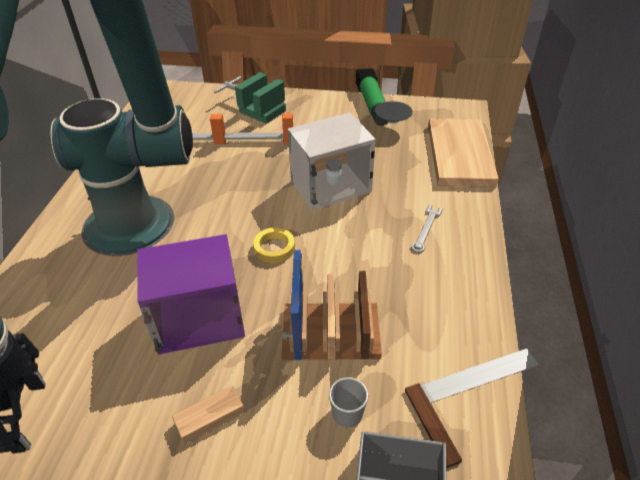

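Top view: blue door in the near rack slot, at about (418,254), with the two spares behind it. The white cabinet is at (180,255), its open front towards lower right, and the hinge side near (238,270). The decoys are the purple cabinet (418,365) and the green block (20,385).

```bash
cat > h.py <<'E'
import numpy as np,cv2
from scipy.spatial.transform import Rotation as R
from workcell import bot
def K(n):
    c=bot.camera_params(n); f=240/np.tan(np.radians(c["fov_y"]/2)); return f,c["cx"],c["cy"],c["xyz"],R.from_rotvec(c["rotation"]).as_matrix()
def cloud(n,d):
    f,cx,cy,t,M=K(n); v,u=np.mgrid[0:480,0:640]
    return np.stack([(u-cx)/f*d,-(v-cy)/f*d,-d],-1)@M.T+t
def ray_z(n,u,v,z):
    f,cx,cy,t,M=K(n); r=M@np.array([(u-cx)/f,-(v-cy)/f,-1]); return t+r*(z-t[2])/r[2]
def tri(uvt,uvs):
    A=np.zeros((3,3));b=np.zeros(3)
    for n,(u,v) in(("top",uvt),("side",uvs)):
        f,cx,cy,t,M=K(n); r=M@np.array([(u-cx)/f,-(v-cy)/f,-1]); r/=np.linalg.norm(r)
        P=np.eye(3)-np.outer(r,r);A+=P;b+=P@t
    return np.linalg.solve(A,b)
def proj(n,p):
    f,cx,cy,t,M=K(n); c=(np.atleast_2d(p)-t)@M; return np.stack([cx+f*c[:,0]/-c[:,2],cy-f*c[:,1]/-c[:,2]],-1)
def crop(p,x0,x1,y0,y1,s,name):
    cv2.imwrite(name,cv2.resize(p[y0:y1,x0:x1],None,fx=s,fy=s,interpolation=cv2.INTER_CUBIC))
E
python3 - <<'E'
from h import *
for n in("top","side"):
    p=cv2.imread(f"pics/{n}0.png");d=np.load(f"pics/{n}0.npy");X=cloud(n,d)
    hsv=cv2.cvtColor(p,cv2.COLOR_BGR2HSV)
    m=(hsv[...,0]>100)&(hsv[...,0]<125)&(hsv[...,1]>140)&(hsv[...,2]>50)
    if n=="top": m[:, :350]=0; m[:,480:]=0
    else: m[:,:270]=0;m[:,330:]=0
    P=X[m];print(n,m.sum(),P.min(0),P.max(0),"z pct",np.percentile(P[:,2],[5,50,90,97]))
    T=P[P[:,2]>0.155]; c=T.mean(0); print("toppts",len(T),c,T.min(0),T.max(0)); 
    vx,vy,_,_=cv2.fitLine(T[:,:2].astype(np.float32),cv2.DIST_HUBER,0,0.01,0.01).ravel();print("dir deg",np.degrees(np.arctan2(vy,vx)))
    # cabinet roof
    r=(abs(X[...,2]-0.17)<0.008)&(hsv[...,1]<60)&(X[...,1]>0.05)
    k=cv2.connectedComponentsWithStats(r.astype(np.uint8));i=1+np.argmax(k[2][1:,4]);r=k[1]==i
    Q=X[r];print("roof",len(Q),np.median(Q[:,2]),cv2.minAreaRect(Q[:,:2].astype(np.float32)))
    print(cv2.boxPoints(cv2.minAreaRect(Q[:,:2].astype(np.float32))))
    b=(abs(X[...,2])<0.01); print("bench",np.median(X[...,2][b]))
p=cv2.imread("pics/top0.png");crop(p,340,480,180,300,5,"pics/c1.png")
p=cv2.imread("pics/top0.png");crop(p,110,260,190,320,5,"pics/c2.png")
p=cv2.imread("pics/side0.png");crop(p,270,400,100,220,5,"pics/c3.png")
p=cv2.imread("pics/side0.png");crop(p,270,390,240,370,4,"pics/c4.png")
E
```

```text
top 539 [ 0.3448538  -0.34959785  0.08543222] [ 0.51338608 -0.07848853  1.0282856 ] z pct [0.1503414  0.16933513 0.1716455  0.17283401]
toppts 493 [ 0.4960411  -0.27077218  0.1741255 ] [ 0.3448538  -0.34959785  0.15506348] [ 0.51338608 -0.07848853  1.0282856 ]
dir deg -81.35334
roof 6372 0.17061928324003267 ((0.49693021178245544, 0.22524310648441315), (0.18318825960159302, 0.14110000431537628), 33.32801055908203)
[[0.38163736 0.2338657 ]
 [0.45916212 0.11597115]
 [0.612223   0.21662052]
 [0.5346983  0.33451506]]
bench 0.0003775349704537856
side 243 [ 0.48349625 -0.95050329  0.02556425] [ 0.6593225  -0.20544869  0.93887693] z pct [0.15433344 0.17106326 0.1729039  0.17386932]
toppts 229 [ 0.50214207 -0.28851149  0.18449207] [ 0.48349625 -0.95050329  0.15596004] [ 0.6593225  -0.20544869  0.93887693]
dir deg -79.60914
roof 2413 0.17146871454024804 ((0.4952540695667267, 0.22134950757026672), (0.18378546833992004, 0.1472753882408142), 33.54317092895508)
[[0.37797463 0.23194757]
 [0.45935386 0.109198  ]
 [0.6125335  0.21075144]
 [0.5311543  0.333501  ]]
bench 0.00139852389839501
```

View pics/c1.png

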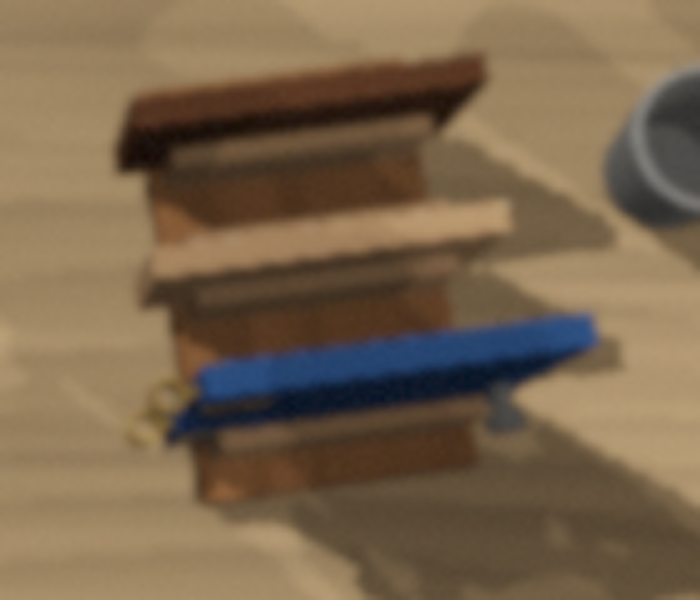

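View pics/c2.png

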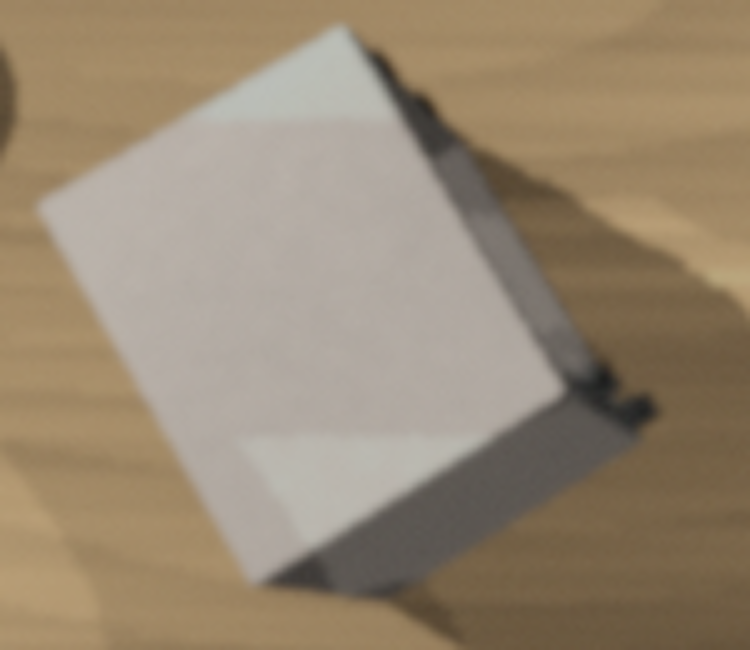

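View pics/c3.png

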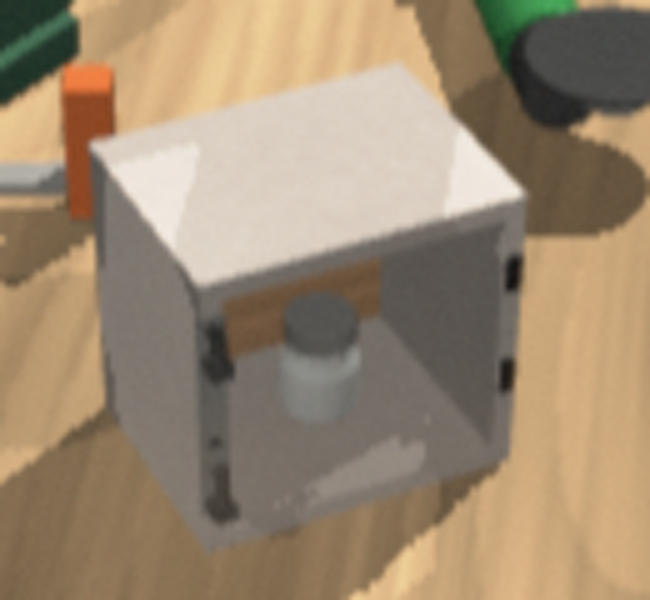

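View pics/c4.png

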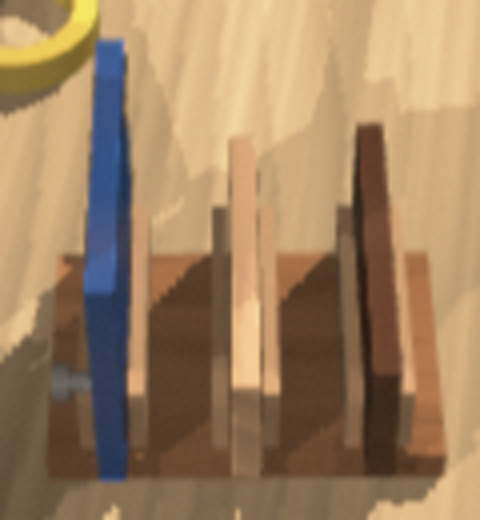

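```bash
cat > m.py <<'E'
from h import *
def quad(n,m,z):
    k=cv2.connectedComponentsWithStats(m.astype(np.uint8));i=1+np.argmax(k[2][1:,4]);m=(k[1]==i).astype(np.uint8)
    c=max(cv2.findContours(m,cv2.RETR_EXTERNAL,cv2.CHAIN_APPROX_NONE)[0],key=cv2.contourArea)
    W=np.array([ray_z(n,u,v,z)[:2] for u,v in c[:,0]],np.float32)
    return W
E
python3 - <<'E'
from m import *
for n in("top","side"):
    p=cv2.imread(f"pics/{n}0.png");d=np.load(f"pics/{n}0.npy");X=cloud(n,d)
    hsv=cv2.cvtColor(p,cv2.COLOR_BGR2HSV)
    r=(abs(X[...,2]-0.17)<0.012)&(hsv[...,1]<60)&(hsv[...,2]>140)&(X[...,1]>0.05)&(d>0)
    W=quad(n,r,0.17);q=cv2.minAreaRect(W);print(n,"roof",q);print(cv2.boxPoints(q).round(4).tolist())
    m=(hsv[...,0]>100)&(hsv[...,0]<125)&(hsv[...,1]>140)&(abs(X[...,2]-0.17)<0.012)&(d>0)
    W=quad(n,m,0.17);q=cv2.minAreaRect(W);print("door",q);print(cv2.boxPoints(q).round(4).tolist())
    yaw=np.radians(123.4)
    C=np.array([.4968,.2245]); ex=np.array([np.cos(yaw),np.sin(yaw)]);ey=np.array([-ex[1],ex[0]])
    print("rel", )
    for off in(0,.013):
      for z in(.04,.064,.13,.154):
        pass
E
```

```text
top roof ((0.49658775329589844, 0.22489356994628906), (0.18077398836612701, 0.14070314168930054), 33.46110153198242)
[[0.3824000060558319, 0.2337000072002411], [0.46000000834465027, 0.11640000343322754], [0.61080002784729, 0.2160000056028366], [0.5332000255584717, 0.33340001106262207]]
door ((0.49720627069473267, -0.2725546956062317), (0.012909003533422947, 0.15571850538253784), 8.524689674377441)
[[0.47929999232292175, -0.1965000033378601], [0.5023999810218811, -0.3504999876022339], [0.5151000022888184, -0.34860000014305115], [0.492000013589859, -0.19460000097751617]]
rel
side roof ((0.494947224855423, 0.22202381491661072), (0.1832762062549591, 0.14357474446296692), 33.34864044189453)
[[0.3788999915122986, 0.23160000145435333], [0.4578999876976013, 0.11169999837875366], [0.6110000014305115, 0.21240000426769257], [0.5320000052452087, 0.33239999413490295]]
door ((0.49924999475479126, -0.27919477224349976), (0.011291728354990482, 0.060444410890340805), 10.324701309204102)
[[0.48829999566078186, -0.25049999356269836], [0.499099999666214, -0.3098999857902527], [0.510200023651123, -0.30790001153945923], [0.49939998984336853, -0.2485000044107437]]
rel
```

```bash
python3 - <<'E'
from m import *
yaw=np.radians(123.4);C=np.array([.4962,.2235]); ex=np.array([np.cos(yaw),np.sin(yaw)]);ey=np.array([-ex[1],ex[0]])
for n,(x0,x1,y0,y1) in(("top",(215,250,250,285)),("side",(300,325,155,212))):
    p=cv2.imread(f"pics/{n}0.png");d=np.load(f"pics/{n}0.npy");X=cloud(n,d);g=p.max(2)
    L=np.stack([(X[...,:2]-C)@ex,(X[...,:2]-C)@ey,X[...,2]],-1)*1000
    print(n)
    for v in range(y0,y1):
        for u in range(x0,x1):
            l=L[v,u]
            if g[v,u]<75 and l[0]<-72 and l[2]>25: print(u,v,g[v,u],l.round(0).astype(int).tolist(),end=";")
        print()
    for y in (75,80,85,90,95,100):
        for z in(40,64,130,154):
            w=np.r_[C+ex*-.08+ey*y/1000,z/1000];print(y,z,proj(n,w).round(1).tolist(),end=" ")
        print()
crop(cv2.imread("pics/side0.png"),295,335,150,215,12,"pics/c5.png")
crop(cv2.imread("pics/top0.png"),210,255,240,290,12,"pics/c6.png")
E
```

```text
top













228 263 71 [-81, 83, 157];229 263 62 [-82, 84, 155];230 263 57 [-81, 79, 130];231 263 65 [-83, 80, 132];
228 264 64 [-79, 84, 153];229 264 51 [-81, 86, 156];230 264 44 [-82, 86, 152];231 264 51 [-83, 84, 140];232 264 72 [-84, 84, 135];
226 265 71 [-72, 78, 130];227 265 67 [-77, 85, 154];228 265 57 [-78, 85, 153];229 265 45 [-80, 87, 154];230 265 33 [-81, 87, 149];231 265 38 [-82, 86, 142];232 265 58 [-83, 85, 132];
227 266 52 [-73, 81, 131];228 266 47 [-77, 87, 153];229 266 39 [-79, 88, 150];230 266 32 [-80, 88, 146];231 266 35 [-81, 87, 139];232 266 48 [-82, 87, 134];233 266 68 [-83, 87, 129];
228 267 42 [-74, 84, 131];229 267 37 [-76, 86, 136];230 267 36 [-78, 87, 135];231 267 40 [-79, 87, 131];232 267 52 [-81, 88, 130];233 267 69 [-82, 89, 130];
228 268 44 [-72, 85, 128];229 268 42 [-74, 87, 131];230 268 44 [-76, 87, 128];231 268 48 [-78, 89, 132];232 268 61 [-79, 90, 129];
229 269 44 [-73, 88, 130];230 269 42 [-75, 90, 130];231 269 52 [-76, 89, 123];236 269 74 [-79, 82, 64];237 269 70 [-81, 83, 66];238 269 67 [-83, 84, 64];239 269 71 [-83, 81, 41];
235 270 62 [-7
[... 3136 characters left out ...]
 66 [-86, 87, 39];316 202 68 [-85, 83, 37];
313 203 71 [-86, 92, 38];314 203 67 [-87, 90, 37];315 203 70 [-87, 87, 36];








75 40 [[318.1, 199.1]] 75 64 [[317.9, 191.8]] 75 130 [[317.5, 170.8]] 75 154 [[317.3, 162.8]] 
80 40 [[316.3, 199.6]] 80 64 [[316.2, 192.3]] 80 130 [[315.6, 171.4]] 80 154 [[315.4, 163.4]] 
85 40 [[314.6, 200.2]] 85 64 [[314.4, 192.9]] 85 130 [[313.8, 171.9]] 85 154 [[313.6, 163.9]] 
90 40 [[312.8, 200.7]] 90 64 [[312.6, 193.4]] 90 130 [[311.9, 172.4]] 90 154 [[311.7, 164.4]] 
95 40 [[311.0, 201.2]] 95 64 [[310.8, 193.9]] 95 130 [[310.1, 173.0]] 95 154 [[309.8, 165.0]] 
100 40 [[309.2, 201.8]] 100 64 [[308.9, 194.5]] 100 130 [[308.2, 173.5]] 100 154 [[307.9, 165.5]]
```

View pics/c5.png

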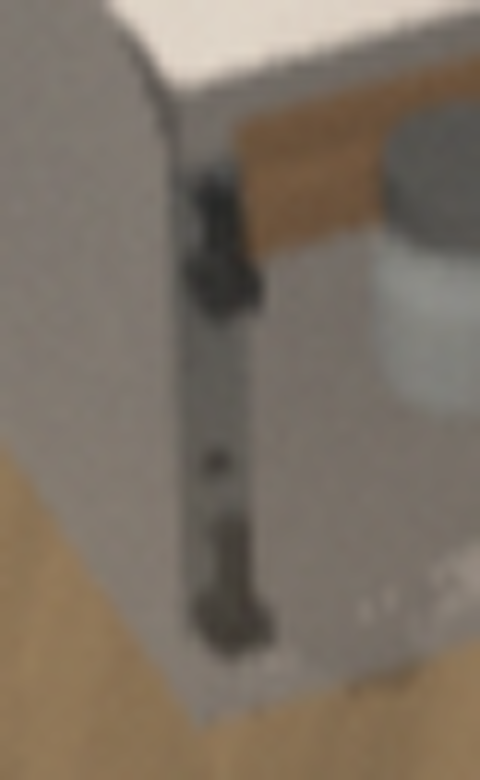

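View pics/c6.png

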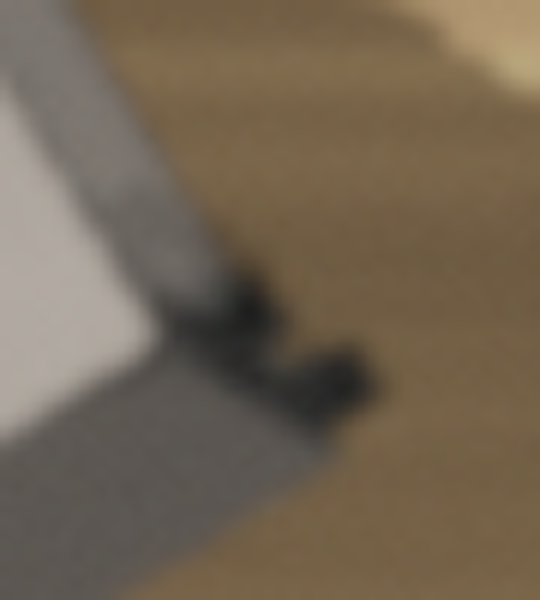

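Upper pin and bracket are at about (313,169) in the side view and (229.5,265) in the top view. The lower pair is at (314,199) and (238,271). The white cabinet is the one meant, and the blue door has its brass knuckles at left (374,262) and its knob at (440,260). Now I'll compute the approach.

```bash
cat > go.py <<'E'
from h import *
import sys
def Rd(yaw): c,s=np.cos(np.radians(yaw)),np.sin(np.radians(yaw)); return np.array([[c,s,0],[s,-c,0],[0,0,-1]])
def go(p,yaw):
    s=bot.read_state(); M=R.from_rotvec(s["tcp_rot"]).as_matrix()
    sh=M.T@(np.array(p)-s["tool_pos"])*1000; rv=np.degrees(R.from_matrix(M.T@Rd(yaw)).as_rotvec())
    print("t",round(s["time"],2),"pos",s["tool_pos"].round(4),"yaw",np.degrees(np.arctan2(M[1,0],M[0,0])).round(2),"zax",M[:,2].round(3),"F",s["wrist_force"].round(1),"T",s["torque"].round(2),"w",round(s["width"],3),"q",s["q"].round(2))
    print("SHIFT",sh.round(1),"TURN",rv.round(2), "steps",np.ceil(max(np.linalg.norm(sh)/41.7,np.linalg.norm(rv)/7.16)))
if __name__=="__main__":
    a=[float(x) for x in sys.argv[1:]]; go(a[:3],a[3])
E
python3 go.py .497 -.2726 .23 98.6
python3 -c "
from h import *
print(ray_z('top',302,307,.0125),ray_z('top',258,158,.01))
print(proj('top',[[.4682,.108,.1]]))"
```

```text
t 0.1 pos [ 0.1973 -0.6448  0.23  ] yaw 17.01 zax [-0.001  0.002 -1.   ] F [-0.3 -0.1 -0.1] T [ 0.01  0.02 -0.  ] w 1.0 q [-1.31  0.26  1.61  0.    1.27 -0.04]
SHIFT [ 395.5 -268.3    0.6] TURN [ -0.1   -0.09 -81.59] steps 12.0
[ 0.39204198 -0.03391319  0.0125    ] [0.75562415 0.08267512 0.01      ]
[[234.67274052 268.3642749 ]]
```

>>> {"name": "arm_command", "arguments": {"targets": "300 -205 0 0 0 -60 1;300 -205 0 0 0 -60 1;300 -205 0 0 0 -60 1;300 -205 0 0 0 -60 1;300 -205 0 0 0 -60 1;300 -205 0 0 0 -60 1;300 -205 0 0 0 -60 1;300 -205 0 0 0 -60 1;300 -205 0 0 0 -60 1;300 -205 0 0 0 -60 1"}}

```text
time: 0.93
tool_pos: [0.4271, -0.357, 0.2308]
tcp_rot: [-2.451, -1.963, -0.004]
wrist_force: [-0.4, -1.2, 0.4]
width: 1.0
```

```bash
python3 go.py .497 -.2726 .20 98.6
```

```text
t 0.93 pos [ 0.4271 -0.357   0.2308] yaw 77.39 zax [ 0.001  0.003 -1.   ] F [-0.4 -1.2  0.4] T [-0.01  0.07  0.05] w 1.0 q [-0.74  0.04  1.86  0.    1.24 -0.52]
SHIFT [97.6 49.8 31.1] TURN [  0.05  -0.16 -21.21] steps 3.0
```

>>> {"name": "arm_command", "arguments": {"targets": "49 25 10 0 0 -10 1;97.6 49.8 20 0 0 -21.2 1;97.6 49.8 20 0 0 -21.2 1;97.6 49.8 20 0 0 -21.2 1;97.6 49.8 20 0 0 -21.2 1;97.6 49.8 20 0 0 -21.2 1"}}

```text
time: 1.43
tool_pos: [0.4943, -0.2783, 0.211]
tcp_rot: [-2.058, -2.373, 0.001]
wrist_force: [-0.2, -0.3, -0.4]
width: 0.993
```

```bash
python3 go.py .497 -.2726 .126 98.6;python3 - <<'E'
from h import *
p,d=bot.read_camera("top");cv2.imwrite("pics/t2.png",p);crop(p,340,480,180,300,5,"pics/t2c.png")
E
```

```text
t 1.43 pos [ 0.4943 -0.2783  0.211 ] yaw 98.14 zax [-0.001 -0.    -1.   ] F [-0.2 -0.3 -0.4] T [ 0.04 -0.01 -0.07] w 0.993 q [-0.56  0.08  1.86 -0.    1.21 -0.7 ]
SHIFT [ 5.2  3.6 85. ] TURN [-0.06  0.01 -0.46] steps 3.0
```

View pics/t2c.png

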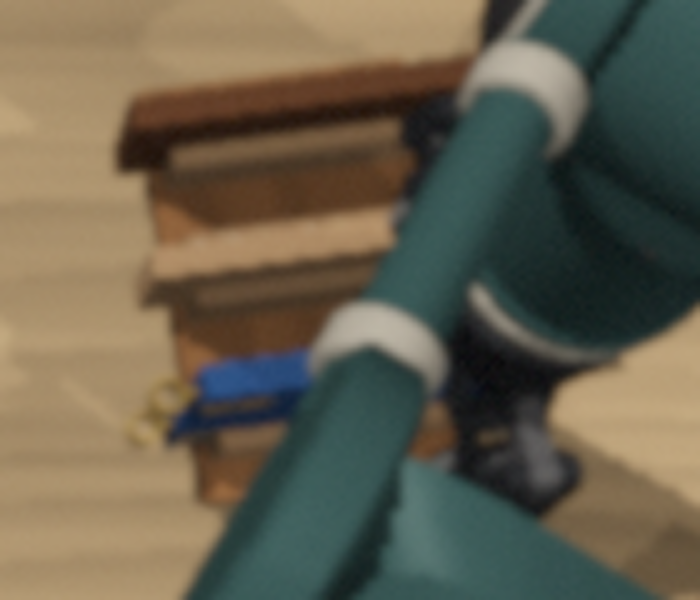

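The fingers straddle the blue door (blue strip at about (255,380) in the crop), with the arm hiding the rest. I'll correct sideways, go down, and close.

>>> {"name": "arm_command", "arguments": {"targets": "5 3.6 10 0 0 -0.5 1;5 3.6 45 0 0 -0.5 1;5 3.6 85 0 0 -0.5 1;5 3.6 85 0 0 -0.5 1;5 3.6 85 0 0 -0.5 1"}}

```text
time: 1.9
tool_pos: [0.4948, -0.2715, 0.1235]
tcp_rot: [-2.044, -2.377, 0.002]
wrist_force: [0.3, -0.6, 0.6]
width: 0.999
```

```bash
python3 go.py .497 -.2726 .126 98.6
```

```text
t 1.9 pos [ 0.4948 -0.2715  0.1235] yaw 98.62 zax [-0.006  0.004 -1.   ] F [ 0.3 -0.6  0.6] T [ 0.03  0.05 -0.01] w 0.999 q [-0.55  0.15  1.95 -0.    1.05 -0.7 ]
SHIFT [-1.4  2.  -2.6] TURN [-0.31 -0.26  0.02] steps 1.0
```

>>> {"name": "arm_command", "arguments": {"targets": "-1.4 2 -2.6 0 0 0 0;-1.4 2 -2.6 0 0 0 0;-1.4 2 -2.6 0 0 0 0;-1.4 2 -2.6 0 0 0 0;-1.4 2 -2.6 0 0 0 0;-1.4 2 -2.6 0 0 0 0;-1.4 2 -2.6 0 0 0 0;-1.4 2 -2.6 0 0 0 0", "newtons": 60}}

```text
time: 2.57
tool_pos: [0.5001, -0.2738, 0.13]
tcp_rot: [2.045, 2.383, -0.0]
wrist_force: [-1.3, -0.0, 5.2]
width: 0.155
```

```bash
python3 go.py .497 -.2726 .126 98.6
```

```text
t 2.57 pos [ 0.5001 -0.2738  0.13  ] yaw 98.72 zax [ 0.001 -0.001 -1.   ] F [-1.3 -0.   5.2] T [-0.02  0.43  0.03] w 0.155 q [-0.54  0.15  1.93 -0.    1.05 -0.7 ]
SHIFT [ 1.7 -2.9  4. ] TURN [0.03 0.06 0.12] steps 1.0
```

>>> {"name": "arm_command", "arguments": {"targets": "0 0 -10 0 0 0 0;0 0 -30 0 0 0 0;0 0 -55 0 0 0 0;0 0 -75 0 0 0 0;0 0 -75 0 0 0 0;0 0 -75 0 0 0 0;0 0 -75 0 0 0 0"}}

```text
time: 3.15
tool_pos: [0.4989, -0.2728, 0.2023]
tcp_rot: [-2.045, -2.382, 0.0]
wrist_force: [0.4, -0.2, -2.6]
width: 0.155
```

```bash
python3 go.py .515 .01 .2 110;python3 - <<'E'
from h import *
p,d=bot.read_camera("side");cv2.imwrite("pics/s3.png",p);crop(p,230,430,170,370,4,"pics/s3c.png")
E
```

```text
t 3.15 pos [ 0.4989 -0.2728  0.2023] yaw 98.71 zax [-0.002  0.001 -1.   ] F [ 0.4 -0.2 -2.6] T [ 0.05  0.04 -0.06] w 0.155 q [-0.54  0.09  1.87  0.    1.19 -0.7 ]
SHIFT [277.1  58.7   2.6] TURN [ -0.09  -0.11 -11.29] steps 7.0
```

View pics/s3.png

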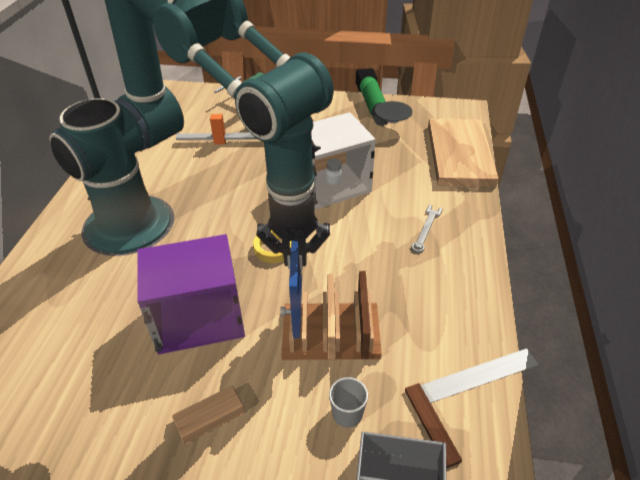

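The door is clamped at (296,285) and lifted clear of the rack, hanging straight. I'll carry it to about 45 mm in front of the pins.

```bash
python3 go.py .5224 -.0178 .195 108.4
```

```text
t 3.2 pos [ 0.4985 -0.2726  0.2016] yaw 98.71 zax [-0.003  0.002 -1.   ] F [-0.2 -0.3 -2.8] T [-0.03  0.02 -0.05] w 0.153 q [-0.54  0.09  1.87  0.    1.19 -0.7 ]
SHIFT [248.2  62.2   7. ] TURN [-0.15 -0.16 -9.69] steps 7.0
```

>>> {"name": "arm_command", "arguments": {"targets": "20 5 0 0 0 0 0;50 12 0 0 0 -2 0;85 21 0 0 0 -4 0;120 30 0 0 0 -6 0;155 39 0 0 0 -8 0;190 48 3 0 0 -9.7 0;220 55 7 0 0 -9.7 0;240 60 7 0 0 -9.7 0;248 62 7 0 0 -9.7 0;248 62 7 0 0 -9.7 0"}}

```text
time: 4.03
tool_pos: [0.5225, -0.0171, 0.195]
tcp_rot: [-1.832, -2.548, 0.002]
wrist_force: [0.2, -0.4, -2.3]
width: 0.156
```

```bash
python3 - <<'E'
from h import *
for n in("top","side"):
    p,d=bot.read_camera(n);cv2.imwrite(f"pics/{n}4.png",p);np.save(f"pics/{n}4.npy",d)
    if n=="top": crop(p,190,330,200,320,5,"pics/t4c.png")
    else: crop(p,260,400,120,260,5,"pics/s4c.png")
E
python3 go.py .5224 -.0178 .164 108.4
```

```text
t 4.13 pos [ 0.523  -0.0193  0.1958] yaw 108.45 zax [-0.002 -0.001 -1.   ] F [ 0.5 -0.5 -2.7] T [ 0.01 -0.03  0.01] w 0.153 q [-0.08  0.    1.96 -0.    1.18 -0.41]
SHIFT [ 1.6 -0.  31.8] TURN [-0.12  0.    0.05] steps 1.0
```

View pics/t4c.png

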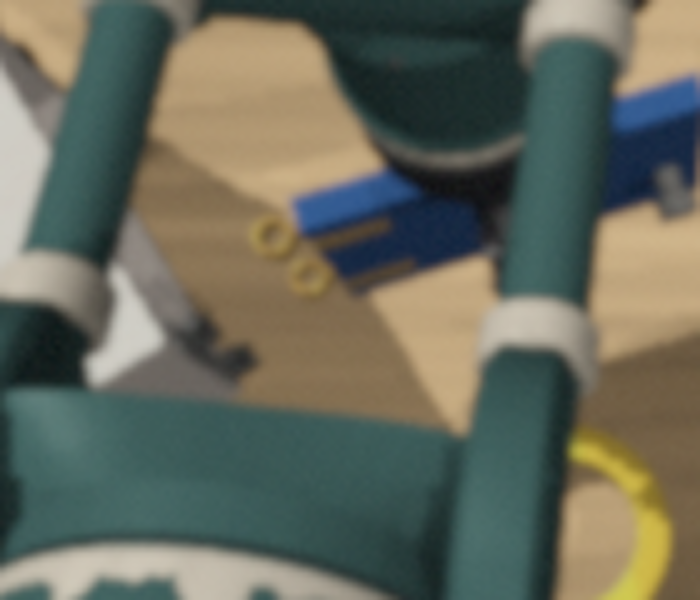

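View pics/s4c.png

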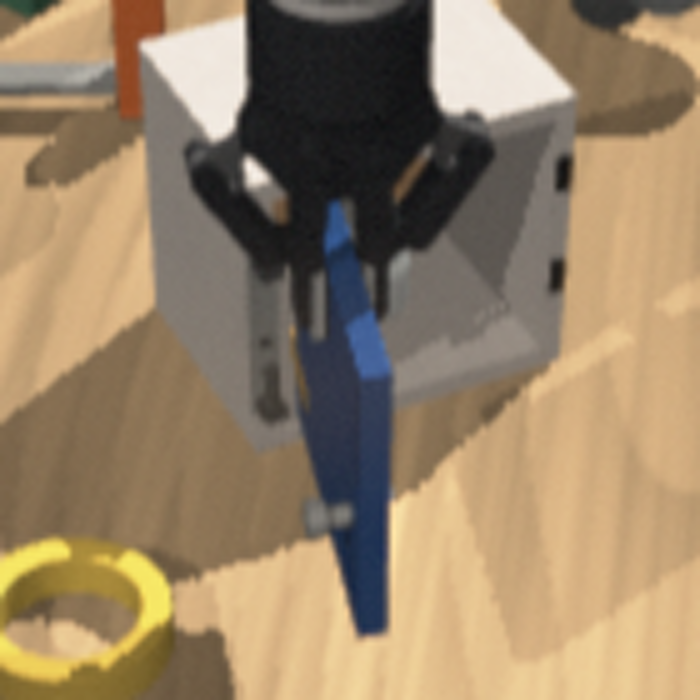

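```bash
cat > ring.py <<'E'
from h import *
def rings(p,box):
    x0,x1,y0,y1=box; c=cv2.resize(p[y0:y1,x0:x1],None,fx=8,fy=8,interpolation=cv2.INTER_CUBIC)
    hsv=cv2.cvtColor(c,cv2.COLOR_BGR2HSV); m=((hsv[...,0]>18)&(hsv[...,0]<32)&(hsv[...,1]>115)&(hsv[...,2]>80)).astype(np.uint8)
    out=[]
    cs=cv2.findContours(m,cv2.RETR_EXTERNAL,cv2.CHAIN_APPROX_NONE)[0]
    for k in sorted(cs,key=cv2.contourArea)[::-1][:4]:
        if len(k)>20:
            (x,y),r=cv2.minEnclosingCircle(k); out.append((((x+.5)/8-.5+x0).__round__(2),((y+.5)/8-.5+y0).__round__(2),round(r/8,2),cv2.contourArea(k)/64))
    return out,c,m
E
python3 - <<'E'
from ring import *
p=cv2.imread("pics/top4.png")
o,c,m=rings(p,(235,262,238,264));print(o)
cv2.imwrite("pics/m4.png",np.hstack([c,cv2.merge([m*255]*3)]))
d=np.load("pics/top4.npy");X=cloud("top",d)
for u,v in((244,242),(248,250),(247,254)): print(X[v,u])
q=cv2.imread("pics/top0.png");crop(q,222,246,256,280,20,"pics/pin0.png")
E
```

```text
[(244.55, 247.18, 4.77, 57.3125), (251.75, 255.24, 4.33, 49.3359375)]
[ 0.54628532  0.10982667 -0.00434663]
[0.49000676 0.06333102 0.20460496]
[5.16301773e-01 1.00458388e-01 2.42986898e-04]
```

View pics/m4.png

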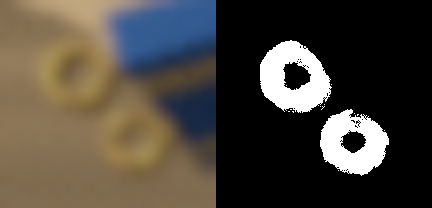

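View pics/pin0.png

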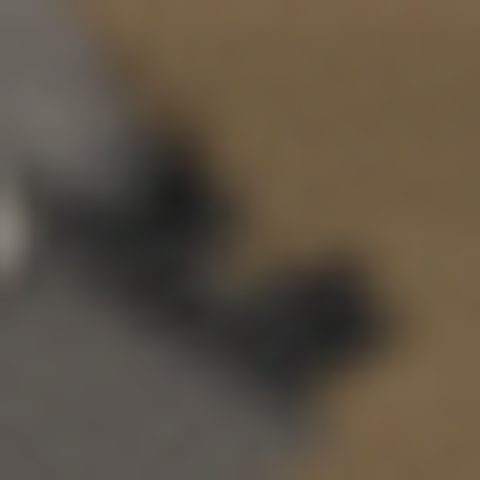

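```bash
python3 - <<'E'
from ring import *
yaw=np.radians(123.4);C=np.array([.4962,.2235]); ex=np.array([np.cos(yaw),np.sin(yaw)]);ey=np.array([-ex[1],ex[0]])
for nm,u,v,z in(("ringU",244.5,247.1,.215),("ringL",251.7,255.3,.125),("pinU",228.6,264.5,.154),("pinL",236.8,270,.064)):
    w=ray_z("top",u,v,z)[:2]; print(nm,w.round(4),"cab",((w-C)@ex*1e3).round(1),((w-C)@ey*1e3).round(1))
# side view pins from pics side0: cast in plane of hinge line x_cab=-80
for nm,u,v,z in(("pinU top",313,164.5,.154),("pinL top",313.7,194,.064)):
    w=ray_z("side",u,v,z)[:2]; print(nm,w.round(4),"cab",((w-C)@ex*1e3).round(1),((w-C)@ey*1e3).round(1))
E
```

```text
ringU [0.4937 0.0684] cab -128.1 87.5
ringL [0.4929 0.0688] cab -127.3 88.0
pinU [0.4687 0.1098] cab -79.8 85.5
pinL [0.4694 0.1103] cab -79.7 84.7
pinU top [0.4683 0.1073] cab -81.6 87.2
pinL top [0.4683 0.1052] cab -83.4 88.4
```

>>> {"name": "arm_command", "arguments": {"targets": "0 0 10 0 0 0 0;0 0 28 0 0 0 0;5 -1 28 0 0 0 0;15 -3 28 0 0 0 0;25 -5 28 0 0 0 0;35 -7.3 28 0 0 0 0;40 -8.5 28 0 0 0 0;40 -8.5 28 0 0 0 0;40 -8.5 28 0 0 0 0"}}

```text
time: 4.88
tool_pos: [0.5031, 0.0169, 0.1696]
tcp_rot: [1.835, 2.548, 0.001]
wrist_force: [-0.6, -0.2, -2.3]
width: 0.155
```

```bash
cat > look.py <<'E'
from ring import *
import sys
k=sys.argv[1]
p,d=bot.read_camera("top");cv2.imwrite(f"pics/top{k}.png",p);np.save(f"pics/top{k}.npy",d)
crop(p,212,262,236,286,12,f"pics/tc{k}.png")
if len(sys.argv)>2:
    p,d=bot.read_camera("side");cv2.imwrite(f"pics/side{k}.png",p);crop(p,280,380,130,230,6,f"pics/sc{k}.png")
E
python3 look.py 5 s; python3 go.py .5 0 .167 108.4
```

```text
t 4.98 pos [0.5033 0.0164 0.1694] yaw 108.44 zax [ 0.001 -0.    -1.   ] F [-0.1  0.2 -2.3] T [-0.03 -0.02  0.04] w 0.156 q [-0.02 -0.01  2.03 -0.    1.12 -0.34]
SHIFT [-14.5  -8.3   2.4] TURN [0.06 0.04 0.04] steps 1.0
```

View pics/tc5.png

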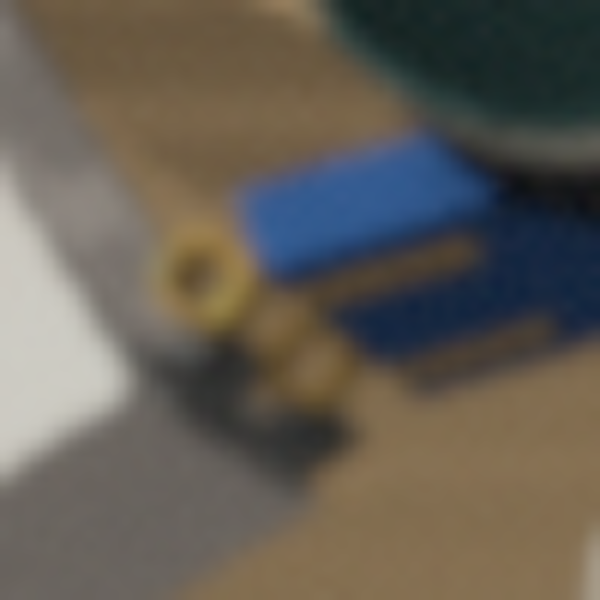

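View pics/sc5.png

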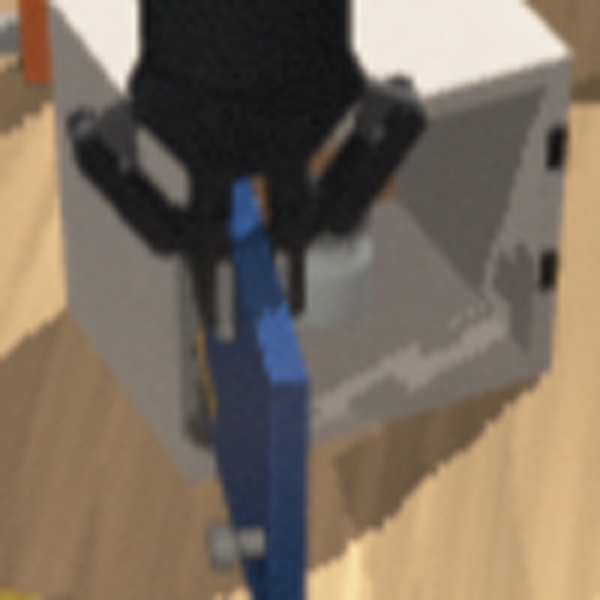

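```bash
python3 - <<'E'
from ring import *
yaw=np.radians(123.4);C=np.array([.4962,.2235]); ex=np.array([np.cos(yaw),np.sin(yaw)]);ey=np.array([-ex[1],ex[0]])
p=cv2.imread("pics/top5.png");o,c,m=rings(p,(220,246,250,276));print(o)
cv2.imwrite("pics/m5.png",np.hstack([c,cv2.merge([m*255]*3)]))
for nm,u,v,z in(("ringU",228.0,258.7,.1895),("ringL",237.6,265.9,.0995),("pinU",228.6,264.5,.154),("pinL",236.8,270,.064)):
    w=ray_z("top",u,v,z)[:2]; print(nm,w.round(4),"cab",((w-C)@ex*1e3).round(1),((w-C)@ey*1e3).round(1))
t=np.array([.5032,.0167]);h=t+.093*np.array([np.cos(np.radians(108.44)),np.sin(np.radians(108.44))]);print(h,(h-C)@ex,(h-C)@ey)
E
```

```text
[(229.38, 258.88, 4.66, 43.0390625), (238.42, 268.37, 1.55, 2.984375), (235.57, 263.93, 2.39, 2.21875), (239.69, 267.0, 1.3, 1.8828125)]
ringU [0.475  0.1039] cab -88.2 83.5
ringL [0.4737 0.1021] cab -88.9 85.6
pinU [0.4687 0.1098] cab -79.8 85.5
pinL [0.4694 0.1103] cab -79.7 84.7
[0.47378304 0.10492495] -0.08665201920168847 0.08398803061277449
```

View pics/m5.png

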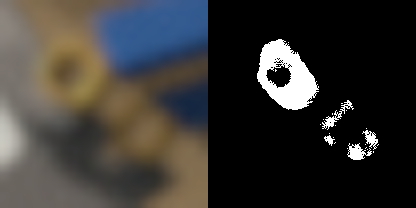

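>>> {"name": "arm_command", "arguments": {"targets": "3 -1 0 0 0 0 0;6 -2 0 0 0 0 0;8.2 -2.8 0 0 0 0 0;8.2 -2.8 2 0 0 0 0;8.2 -2.8 5 0 0 0 0;8.2 -2.8 8 0 0 0 0;8.2 -2.8 11 0 0 0 0;8.2 -2.8 13 0 0 0 0;8.2 -2.8 13 0 0 0 0"}}

```text
time: 5.73
tool_pos: [0.4971, 0.0232, 0.155]
tcp_rot: [-1.837, -2.547, 0.001]
wrist_force: [0.3, -0.2, -2.6]
width: 0.157
```

```bash
python3 look.py 6; python3 go.py .5 0 .167 108.4
```

```text
t 5.78 pos [0.4973 0.0232 0.1553] yaw 108.4 zax [-0.001 -0.    -1.   ] F [-0.3  0.1 -2.8] T [ 0.01 -0.    0.  ] w 0.157 q [-0.   -0.01  2.06 -0.    1.1  -0.32]
SHIFT [-22.9  -4.8 -11.7] TURN [-0.06 -0.02 -0.  ] steps 1.0
```

View pics/tc6.png

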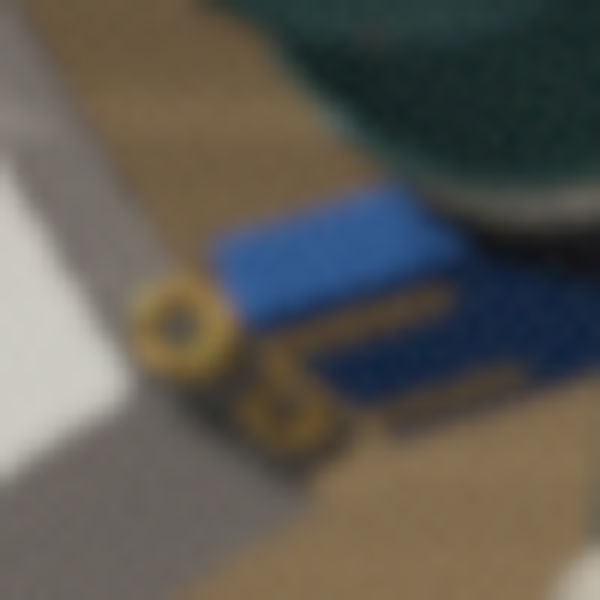

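```bash
python3 - <<'E'
from ring import *
yaw=np.radians(123.4);C=np.array([.4962,.2235]); ex=np.array([np.cos(yaw),np.sin(yaw)]);ey=np.array([-ex[1],ex[0]])
for nm,u,v,z in(("ringU",226.7,262.7,.175),("ringL",235.1,269.5,.085),("pinU",228.6,264.5,.154),("pinL",236.8,270,.064)):
    w=ray_z("top",u,v,z)[:2]; print(nm,w.round(4),"cab",((w-C)@ex*1e3).round(1),((w-C)@ey*1e3).round(1))
E
```

```text
ringU [0.4693 0.1092] cab -80.6 85.4
ringL [0.4677 0.11  ] cab -79.1 86.3
pinU [0.4687 0.1098] cab -79.8 85.5
pinL [0.4694 0.1103] cab -79.7 84.7
```

>>> {"name": "arm_command", "arguments": {"targets": "0 0 2 0 0 0 0;0 0 4 0 0 0 0;0 0 6 0 0 0 0;0 0 6 0 0 0 0;0 0 6 0 0 0 0"}}

```text
time: 6.2
tool_pos: [0.4978, 0.0234, 0.15]
tcp_rot: [-1.838, -2.548, -0.001]
wrist_force: [0.0, 0.7, -0.6]
width: 0.155
```

```bash
python3 go.py .5 0 .167 108.4
```

```text
t 6.2 pos [0.4978 0.0234 0.15  ] yaw 108.4 zax [ 0.  0. -1.] F [ 0.   0.7 -0.6] T [ 0.23  0.05 -0.08] w 0.155 q [-0.   -0.    2.06  0.    1.08 -0.32]
SHIFT [-22.9  -5.3 -17. ] TURN [ 0.02 -0.02 -0.  ] steps 1.0
```

Light contact of about 2 N came at the expected pin-top height (knuckle underside ≈ 64 mm), so the knuckle is on the rim of the pin. I'll feel along the cabinet's y in small steps.

>>> {"name": "arm_command", "arguments": {"targets": "0 0 0.5 0 0 0 0;-0.13 -0.5 0.5 0 0 0 0;-0.26 -1 0.5 0 0 0 0;-0.26 -1 0.5 0 0 0 0;-0.26 -1 0.5 0 0 0 0"}}

```text
time: 6.62
tool_pos: [0.4969, 0.0233, 0.1493]
tcp_rot: [-1.838, -2.547, -0.002]
wrist_force: [1.2, 5.1, -3.1]
width: 0.159
```

```bash
python3 go.py .5 0 .167 108.4
```

```text
t 6.62 pos [0.4969 0.0233 0.1493] yaw 108.38 zax [ 0.     0.001 -1.   ] F [ 1.2  5.1 -3.1] T [ 0.92 -0.31 -0.27] w 0.159 q [-0.   -0.01  2.06  0.    1.08 -0.33]
SHIFT [-23.1  -4.4 -17.7] TURN [ 0.05 -0.06 -0.02] steps 1.0
```

>>> {"name": "arm_command", "arguments": {"targets": "0.6 0.25 0 0 0 0 0;0.6 0.25 0 0 0 0 0;0.6 0.25 0 0 0 0 0"}}

```text
time: 6.87
tool_pos: [0.497, 0.0235, 0.1494]
tcp_rot: [1.838, 2.548, 0.0]
wrist_force: [0.6, 3.2, -4.0]
width: 0.158
```

```bash
cat >st.py <<'E'
from go import *
import time
s=bot.read_state();M=R.from_rotvec(s["tcp_rot"]).as_matrix();yaw=np.radians(123.4);ex=np.array([np.cos(yaw),np.sin(yaw)]);ey=np.array([-ex[1],ex[0]])
F=s["wrist_force"];T=s["torque"];print("t",round(s["time"],2),"z",s["tool_pos"][2].round(4),"pos",s["tool_pos"].round(4),"Fcab x %.1f y %.1f z %.1f"%(F[:2]@ex,F[:2]@ey,F[2]),"Tcab %.2f %.2f %.2f"%(T[:2]@ex,T[:2]@ey,T[2]),"w",round(s["width"],3))
E
python3 st.py
```

```text
t 6.87 z 0.1494 pos [0.497  0.0235 0.1494] Fcab x 2.3 y -2.3 z -4.0 Tcab -0.62 -0.40 -0.27 w 0.158
```

>>> {"name": "arm_command", "arguments": {"targets": "0.6 0.35 0 0 0 0 0;0.6 0.35 0 0 0 0 0;0.6 0.35 1 0 0 0 0;0.6 0.35 1 0 0 0 0"}}

```text
time: 7.2
tool_pos: [0.4969, 0.0238, 0.1483]
tcp_rot: [1.837, 2.548, -0.001]
wrist_force: [0.5, 1.4, -1.7]
width: 0.152
```

```bash
python3 st.py
```

```text
t 7.2 z 0.1483 pos [0.4969 0.0238 0.1483] Fcab x 0.9 y -1.2 z -1.7 Tcab -0.31 -0.19 -0.10 w 0.152
```

>>> {"name": "arm_command", "arguments": {"targets": "0.4 0.2 0 0 0 0 0;0.4 0.2 1 0 0 0 0;0.4 0.2 2 0 0 0 0;0.4 0.2 2 0 0 0 0"}}

```text
time: 7.53
tool_pos: [0.4966, 0.0243, 0.1459]
tcp_rot: [-1.837, -2.548, 0.001]
wrist_force: [0.7, -0.2, -3.2]
width: 0.156
```

```bash
python3 st.py
```

```text
t 7.53 z 0.1459 pos [0.4966 0.0243 0.1459] Fcab x -0.6 y -0.4 z -3.2 Tcab -0.06 -0.03 -0.05 w 0.156
```

>>> {"name": "arm_command", "arguments": {"targets": "0 0 1 0 0 0 0;0 0 2 0 0 0 0;0 0 3 0 0 0 0;0 0 4 0 0 0 0;0 0 4 0 0 0 0"}}

```text
time: 7.95
tool_pos: [0.4968, 0.0244, 0.142]
tcp_rot: [-1.837, -2.548, 0.001]
wrist_force: [0.2, 1.5, -2.8]
width: 0.155
```

```bash
python3 st.py; python3 look.py 7 s
```

```text
t 7.95 z 0.142 pos [0.4968 0.0244 0.142 ] Fcab x 1.1 y -1.0 z -2.8 Tcab 0.02 -0.04 0.02 w 0.155
```

View pics/tc7.png

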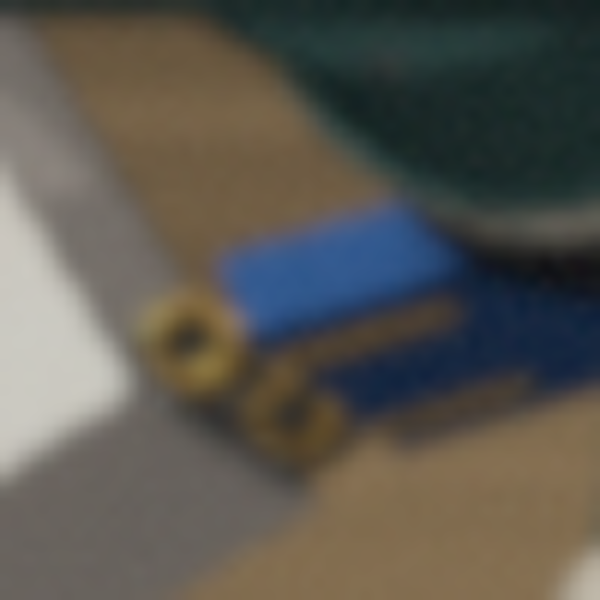

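View pics/sc7.png

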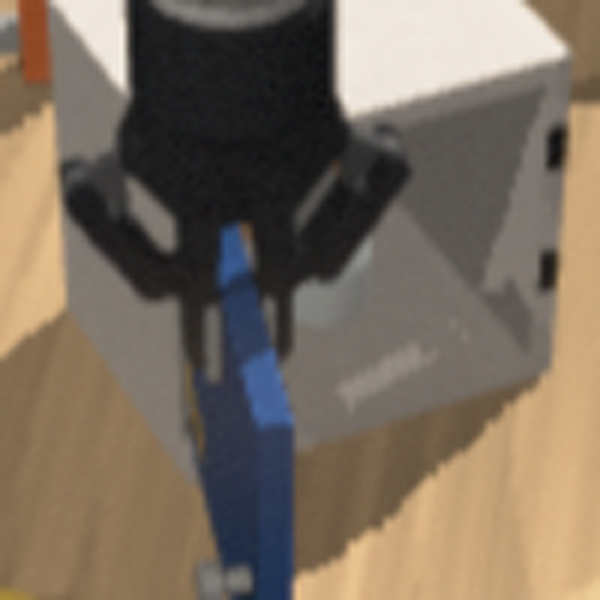

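Dark pin tops now show inside both brass rings, at crop (190,340) and (292,410), so both knuckles are engaged. I'll keep lowering gently.

>>> {"name": "arm_command", "arguments": {"targets": "0.1 0.2 1 0 0 0 0;0.1 0.2 2 0 0 0 0;0.1 0.2 3 0 0 0 0;0.1 0.2 4 0 0 0 0;0.1 0.2 5 0 0 0 0;0.1 0.2 6 0 0 0 0;0.1 0.2 7 0 0 0 0;0.1 0.2 7 0 0 0 0"}}

```text
time: 8.72
tool_pos: [0.497, 0.0246, 0.1351]
tcp_rot: [-1.837, -2.548, 0.0]
wrist_force: [-0.4, 0.2, -2.9]
width: 0.154
```

```bash
python3 st.py
```

```text
t 8.72 z 0.1351 pos [0.497  0.0246 0.1351] Fcab x 0.3 y 0.2 z -2.9 Tcab -0.01 0.00 -0.02 w 0.154
```

>>> {"name": "arm_command", "arguments": {"targets": "0 0 1 0 0 0 0;0 0 2 0 0 0 0;0 0 3 0 0 0 0;0 0 4 0 0 0 0;0 0 5 0 0 0 0;0 0 6 0 0 0 0;0 0 7 0 0 0 0;0 0 7.5 0 0 0 0;0 0 7.5 0 0 0 0"}}

```text
time: 9.47
tool_pos: [0.4971, 0.0246, 0.1277]
tcp_rot: [-1.837, -2.548, 0.0]
wrist_force: [0.3, 0.3, -2.4]
width: 0.156
```

```bash
python3 st.py
```

```text
t 9.47 z 0.1277 pos [0.4971 0.0246 0.1277] Fcab x 0.1 y -0.4 z -2.4 Tcab 0.05 -0.04 0.01 w 0.156
```

>>> {"name": "arm_command", "arguments": {"targets": "0 0 0.6 0 0 0 0;0 0 1.2 0 0 0 0;0 0 1.8 0 0 0 0;0 0 1.8 0 0 0 0"}}

```text
time: 9.8
tool_pos: [0.4975, 0.0246, 0.1266]
tcp_rot: [1.837, 2.548, 0.001]
wrist_force: [-0.6, -0.7, 0.2]
width: 0.153
```

```bash
python3 st.py
```

```text
t 9.8 z 0.1266 pos [0.4975 0.0246 0.1266] Fcab x -0.3 y 0.9 z 0.2 Tcab 0.10 -0.28 0.06 w 0.153
```

Seated: about 3 N of support at the height where the underside comes to ≈ 40 mm. Releasing.

>>> {"name": "arm_command", "arguments": {"targets": "0 0 1.5 0 0 0 0.3;0 0 1.5 0 0 0 0.5;0 0 1.5 0 0 0 0.6;0 0 1.5 0 0 0 0.6;0 0 1.5 0 0 0 0.6;0 0 1.5 0 0 0 0.6"}}

```text
time: 10.3
tool_pos: [0.4973, 0.0246, 0.1247]
tcp_rot: [1.837, 2.548, 0.0]
wrist_force: [-0.6, 0.2, -0.3]
width: 0.593
```

```bash
python3 st.py;python3 look.py 8 s
```

```text
t 10.3 z 0.1247 pos [0.4973 0.0246 0.1247] Fcab x 0.5 y 0.4 z -0.3 Tcab -0.04 -0.00 -0.04 w 0.593
```

View pics/tc8.png

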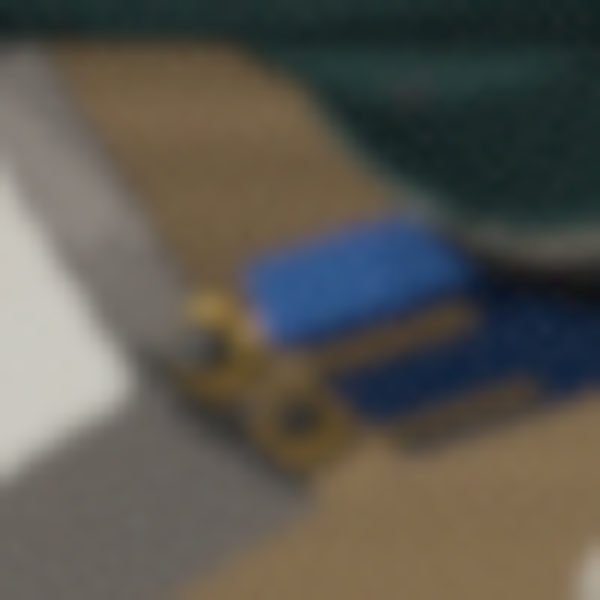

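View pics/sc8.png

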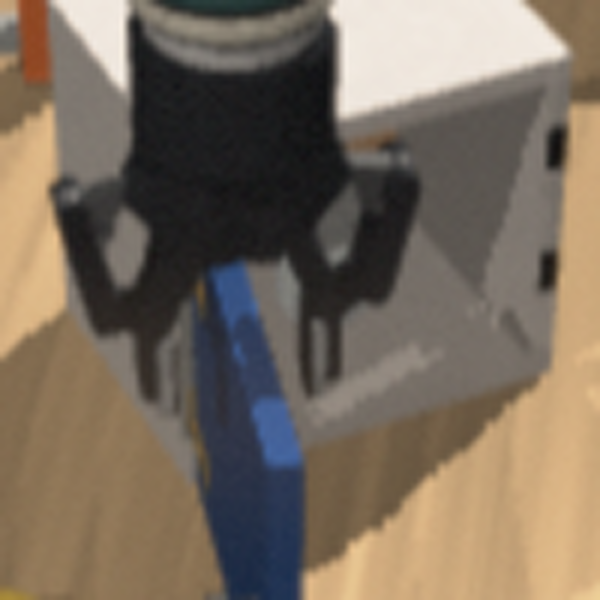

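Both pins stand up through the knuckles and the door stands free between the open fingers. I'll raise the gripper clear, then reposition on the front (knob) side to push.

>>> {"name": "arm_command", "arguments": {"targets": "0 0 -15 0 0 0 0.6;0 0 -45 0 0 0 0.6;0 0 -80 0 0 0 0.6;0 0 -90 0 0 0 0.6;0 0 -90 0 0 0 0.6;0 0 -90 0 0 0 0.6"}}

```text
time: 10.9
tool_pos: [0.4976, 0.0246, 0.2149]
tcp_rot: [1.837, 2.547, 0.001]
wrist_force: [-0.2, 0.1, -0.0]
width: 0.598
```

```bash
python3 st.py; python3 look.py 9 s; python3 go.py .4687 -.0099 .215 18.4
```

```text
t 10.9 z 0.2149 pos [0.4976 0.0246 0.2149] Fcab x 0.2 y 0.1 z -0.0 Tcab -0.03 -0.00 0.04 w 0.598
t 11.0 pos [0.4959 0.0246 0.2127] yaw 108.41 zax [-0.003  0.    -1.   ] F [-0.2 -0.3 -0.3] T [0.02 0.04 0.  ] w 0.6 q [-0.   -0.06  2.    0.    1.21 -0.32]
SHIFT [-24.2 -36.7  -2.2] TURN [-1.800e-01  9.000e-02  9.001e+01] steps 13.0
```

View pics/tc9.png

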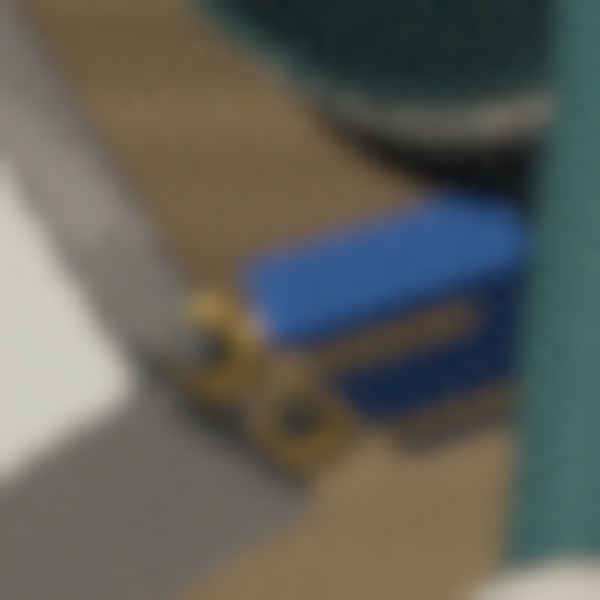

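View pics/side9.png

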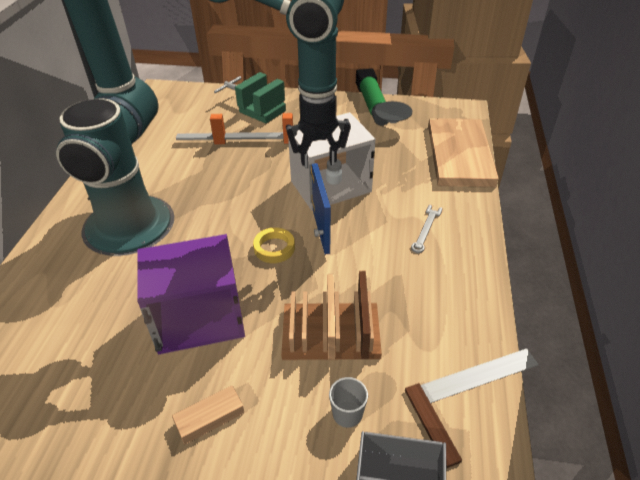

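The door hangs free on its pins, standing well open at (320,205). I'll rotate the tool and go to the front side with the fingers shut.

>>> {"name": "arm_command", "arguments": {"targets": "-12 -20 -5 0 0 7 0;-24 -37 -5 0 0 14 0;-24 -37 -5 0 0 21 0;-24 -37 -5 0 0 28 0;-24 -37 -5 0 0 35 0;-24 -37 -5 0 0 42 0;-24 -37 -5 0 0 49 0;-24 -37 -5 0 0 56 0;-24 -37 -5 0 0 63 0;-24 -37 -5 0 0 63 0"}}

```text
time: 11.83
tool_pos: [0.4682, -0.0097, 0.2172]
tcp_rot: [-2.898, -1.207, 0.006]
wrist_force: [0.7, -1.2, -0.7]
width: -0.004
```

```bash
python3 go.py .4687 -.0099 .135 18.4
```

```text
t 11.83 pos [ 0.4682 -0.0097  0.2172] yaw 45.23 zax [-0.004  0.    -1.   ] F [ 0.7 -1.2 -0.7] T [-0.02 -0.01 -0.04] w -0.004 q [-0.07 -0.12  2.04 -0.    1.23  0.71]
SHIFT [ 0.5  0.7 82.2] TURN [-0.15  0.2  26.83] steps 4.0
```

>>> {"name": "arm_command", "arguments": {"targets": "0 0 0 0 0 7 0;0 0 0 0 0 14 0;0 0 0 0 0 21 0;0 0 5 0 0 26.8 0;0 0 30 0 0 26.8 0;0 0 60 0 0 26.8 0;0 0 80 0 0 26.8 0;0 0 80 0 0 26.8 0;0 0 80 0 0 26.8 0"}}

```text
time: 12.58
tool_pos: [0.4676, -0.0097, 0.1374]
tcp_rot: [-3.098, -0.511, 0.008]
wrist_force: [0.6, -0.6, 0.4]
width: -0.001
```

```bash
cat > arc.py <<'E'
from go import *
H=np.array([.4685,.1112])
# python3 arc.py gap_mm r yaw_end step : rows from present pose
gap,r,ye,st=[float(x) for x in sys.argv[1:5]]
s=bot.read_state();M=R.from_rotvec(s["tcp_rot"]).as_matrix();y0=np.degrees(np.arctan2(M[1,0],M[0,0]))
print("t",round(s["time"],2),"pos",s["tool_pos"].round(4),"yaw",y0.round(2),"F",s["wrist_force"].round(1),"T",s["torque"].round(2),"q",s["q"].round(2))
def P(y):
    y=np.radians(y);n=np.array([np.cos(y),np.sin(y)]);d=np.array([-n[1],n[0]]);return np.r_[H-r/1e3*d-(18+gap)/1e3*n,s["tool_pos"][2]]
print("err now mm",(s["tool_pos"]-P(y0))[:2]*1e3)
y=y0
for k in range(10):
    y=min(y+st,ye);print((M.T@(P(y)-s["tool_pos"])*1e3).round(1)[:2],"turn",round(-(y-y0),1))
    if y==ye:break
E
python3 arc.py 20 115 30 2.5; python3 look.py 10 s
```

```text
t 12.58 pos [ 0.4676 -0.0097  0.1374] yaw 18.73 F [ 0.6 -0.6  0.4] T [-0.    0.06  0.  ] q [-0.07 -0.05  2.13 -0.    1.07  1.17]
err now mm [-1.87266072  0.2494833 ]
[6.7 2.4] turn -2.5
[11.9  3.7] turn -5.0
[17.   4.8] turn -7.5
[22.2  5.7] turn -10.0
[24.9  6. ] turn -11.3
```

View pics/side10.png

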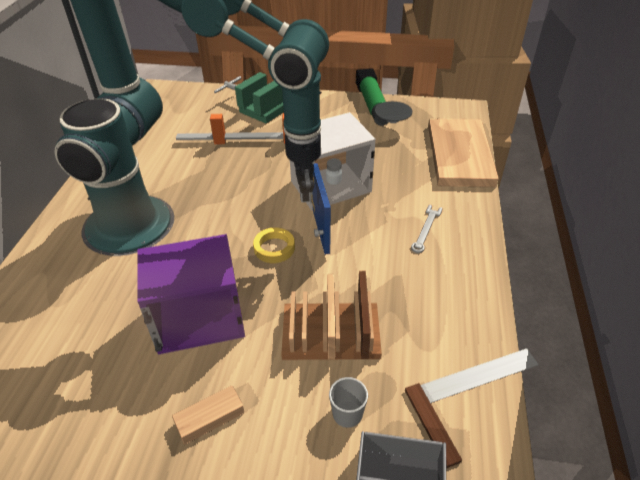

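>>> {"name": "arm_command", "arguments": {"targets": "4 1 0 0 0 0 0;8 1 0 0 0 0 0;12 1 0 0 0 0 0;16 1 0 0 0 0 0;19 1 0 0 0 0 0;22 1 0 0 0 0 0;22 1 0 0 0 0 0"}}

```text
time: 13.27
tool_pos: [0.4915, -0.0036, 0.1397]
tcp_rot: [3.1, 0.508, 0.001]
wrist_force: [0.2, 0.2, 0.5]
width: 0.005
```

```bash
python3 arc.py 0 115 124 2.5; python3 look.py 11
```

```text
t 13.27 pos [ 0.4915 -0.0036  0.1397] yaw 18.62 F [0.2 0.2 0.5] T [ 0.01  0.02 -0.05] q [-0.06 -0.01  2.08  0.    1.06  1.19]
err now mm [ 3.34338912 -0.02928558]
[ 1.9 -0.4] turn -2.5
[6.9 0. ] turn -5.0
[12.   0.3] turn -7.5
[17.1  0.3] turn -10.0
[22.2  0.1] turn -12.5
[27.2 -0.4] turn -15.0
[32.3 -1. ] turn -17.5
[37.3 -1.9] turn -20.0
[42.2 -3. ] turn -22.5
[47.1 -4.3] turn -25.0
```

View pics/top11.png

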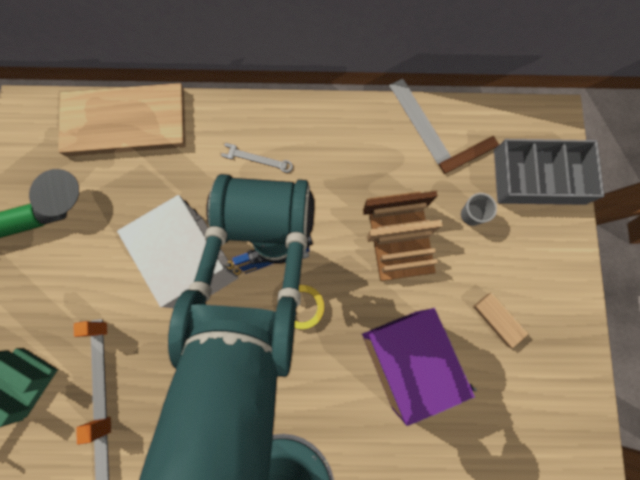

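>>> {"name": "arm_command", "arguments": {"targets": "3 0 0 0 0 -2.5 0;7 0 0 0 0 -5 0;12 0.3 0 0 0 -7.5 0;17 0.3 0 0 0 -10 0;22 0.1 0 0 0 -12.5 0;27 -0.4 0 0 0 -15 0;32 -1 0 0 0 -17.5 0;37 -1.9 0 0 0 -20 0;42 -3 0 0 0 -22.5 0;47 -4.3 0 0 0 -25 0"}}

```text
time: 14.15
tool_pos: [0.5339, 0.0153, 0.1394]
tcp_rot: [-2.915, -1.17, 0.001]
wrist_force: [0.6, -0.1, 1.3]
width: 0.0
```

```bash
python3 arc.py 0 115 124 2.5; python3 look.py 12 s
```

```text
t 14.15 pos [0.5339 0.0153 0.1394] yaw 43.73 F [ 0.6 -0.1  1.3] T [ 0.01  0.01 -0.02] q [-0.02  0.08  2.   -0.    1.07  0.79]
err now mm [-1.125198   -0.31877338]
[6.1 1.2] turn -2.5
[11.1  1.7] turn -5.0
[16.2  1.9] turn -7.5
[21.3  1.9] turn -10.0
[26.4  1.7] turn -12.5
[31.4  1.3] turn -15.0
[36.4  0.6] turn -17.5
[41.5 -0.2] turn -20.0
[46.4 -1.3] turn -22.5
[51.3 -2.6] turn -25.0
```

View pics/side12.png

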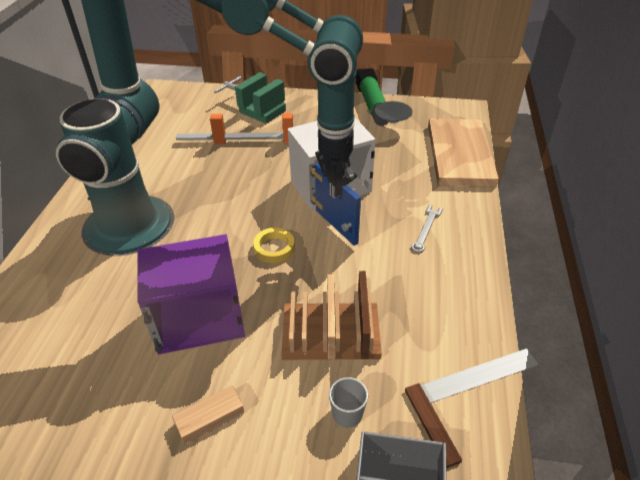

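The door is swinging nicely: it is at (338,205), and both knuckles are still on the strip at (312,170) and (318,197). I'll continue the arc.

>>> {"name": "arm_command", "arguments": {"targets": "6 1 0 0 0 -2.5 0;11 1.7 0 0 0 -5 0;16 1.9 0 0 0 -7.5 0;21 1.9 0 0 0 -10 0;26 1.7 0 0 0 -12.5 0;31 1.3 0 0 0 -15 0;36 0.6 0 0 0 -17.5 0;41 -0.2 0 0 0 -20 0;46 -1.3 0 0 0 -22.5 0;51 -2.6 0 0 0 -25 0"}}

```text
time: 15.08
tool_pos: [0.5688, 0.0523, 0.1393]
tcp_rot: [-2.594, -1.771, 0.001]
wrist_force: [-0.4, 0.4, 0.5]
width: -0.0
```

```bash
python3 arc.py 0 115 124 2.2
```

```text
t 15.08 pos [0.5688 0.0523 0.1393] yaw 68.64 F [-0.4  0.4  0.5] T [ 0.01 -0.02  0.05] q [ 0.05  0.14  1.92 -0.    1.07  0.42]
err now mm [-0.29377985 -0.25680828]
[4.8 0.8] turn -2.2
[9.2 1.2] turn -4.4
[13.7  1.5] turn -6.6
[18.2  1.6] turn -8.8
[22.6  1.5] turn -11.0
[27.1  1.3] turn -13.2
[31.5  0.8] turn -15.4
[36.   0.2] turn -17.6
[40.4 -0.5] turn -19.8
[44.7 -1.5] turn -22.0
```

>>> {"name": "arm_command", "arguments": {"targets": "4.8 0.8 0 0 0 -2.2 0;9.2 1.2 0 0 0 -4.4 0;13.7 1.5 0 0 0 -6.6 0;18.2 1.6 0 0 0 -8.8 0;22.6 1.5 0 0 0 -11 0;27.1 1.3 0 0 0 -13.2 0;31.5 0.8 0 0 0 -15.4 0;36 0.2 0 0 0 -17.6 0;40.4 -0.5 0 0 0 -19.8 0;44.7 -1.5 0 0 0 -22 0"}}

```text
time: 15.92
tool_pos: [0.5836, 0.0944, 0.1394]
tcp_rot: [-2.209, -2.233, 0.001]
wrist_force: [-1.1, 0.1, -0.4]
width: -0.001
```

```bash
python3 arc.py 0 115 124 2; python3 look.py 13 s
```

```text
t 15.92 pos [0.5836 0.0944 0.1394] yaw 90.63 F [-1.1  0.1 -0.4] T [-0.1  -0.03 -0.01] q [ 0.12  0.18  1.88 -0.    1.08  0.11]
err now mm [-0.07691095 -0.01749292]
[4.  0.6] turn -2.0
[8.1 1.1] turn -4.0
[12.1  1.3] turn -6.0
[16.2  1.5] turn -8.0
[20.3  1.5] turn -10.0
[24.3  1.3] turn -12.0
[28.4  1. ] turn -14.0
[32.4  0.6] turn -16.0
[36.4  0. ] turn -18.0
[40.4 -0.7] turn -20.0
```

View pics/sc13.png

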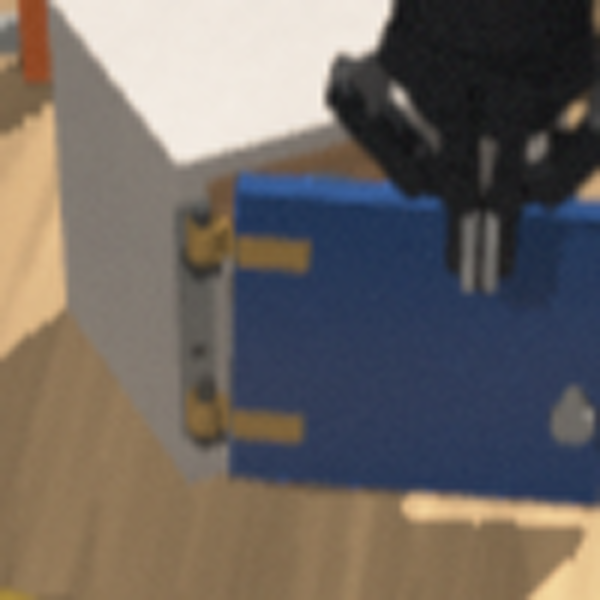

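The brass straps and knuckles sit on the pins at crop (205,240) and (205,415), the pins show above them, and the fingers press on the blue face at (480,250). Continuing.

>>> {"name": "arm_command", "arguments": {"targets": "4 0.6 0 0 0 -2 0;8 1 0 0 0 -4 0;12 1.3 0 0 0 -6 0;16 1.5 0 0 0 -8 0;20 1.5 0 0 0 -10 0;24 1.3 0 0 0 -12 0;28 1 0 0 0 -14 0;32 0.6 0 0 0 -16 0;36 0 0 0 0 -18 0;40.4 -0.7 0 0 0 -20 0"}}

```text
time: 16.85
tool_pos: [0.5826, 0.1345, 0.1394]
tcp_rot: [-1.789, -2.582, 0.001]
wrist_force: [-0.8, -0.1, -0.2]
width: -0.002
```

```bash
python3 arc.py 0 115 124 1.5;python3 st.py
```

```text
t 16.85 pos [0.5826 0.1345 0.1394] yaw 110.57 F [-0.8 -0.1 -0.2] T [-0.04 -0.02  0.02] q [ 0.19  0.19  1.87 -0.    1.08 -0.17]
err now mm [ 0.0842658  -0.22416826]
[3.3 0.4] turn -1.5
[6.3 0.8] turn -3.0
[9.3 1.1] turn -4.5
[12.4  1.3] turn -6.0
[15.4  1.4] turn -7.5
[18.5  1.4] turn -9.0
[21.5  1.4] turn -10.5
[24.5  1.2] turn -12.0
[27.4  1. ] turn -13.4
t 16.85 z 0.1394 pos [0.5826 0.1345 0.1394] Fcab x 0.4 y 0.7 z -0.2 Tcab -0.00 0.04 0.02 w -0.002
```

>>> {"name": "arm_command", "arguments": {"targets": "3.3 0.4 0 0 0 -1.5 0;6.3 0.8 0 0 0 -3 0;9.3 1.1 0 0 0 -4.5 0;12.4 1.3 0 0 0 -6 0;14.5 1.4 0 0 0 -7 0;16.5 1.4 0 0 0 -8 0;18.5 1.4 0 0 0 -9 0;20 1.4 0 0 0 -9.8 0;20 1.4 0 0 0 -9.8 0"}}

```text
time: 17.6
tool_pos: [0.5771, 0.1544, 0.1396]
tcp_rot: [-1.56, -2.727, -0.0]
wrist_force: [-0.1, -0.1, 0.4]
width: 0.0
```

```bash
python3 arc.py 0 115 124 1;python3 st.py; python3 look.py 14 s
```

```text
t 17.6 pos [0.5771 0.1544 0.1396] yaw 120.47 F [-0.1 -0.1  0.4] T [-0.01  0.03 -0.  ] q [ 0.22  0.19  1.87  0.    1.08 -0.31]
err now mm [0.3797372  0.43984476]
[ 1.8 -0.3] turn -1.0
[3.8 0. ] turn -2.0
[5.9 0.2] turn -3.0
[6.9 0.3] turn -3.5
t 17.6 z 0.1396 pos [0.5771 0.1544 0.1396] Fcab x 0.0 y 0.2 z 0.4 Tcab 0.04 -0.01 -0.00 w 0.0
```

View pics/sc14.png

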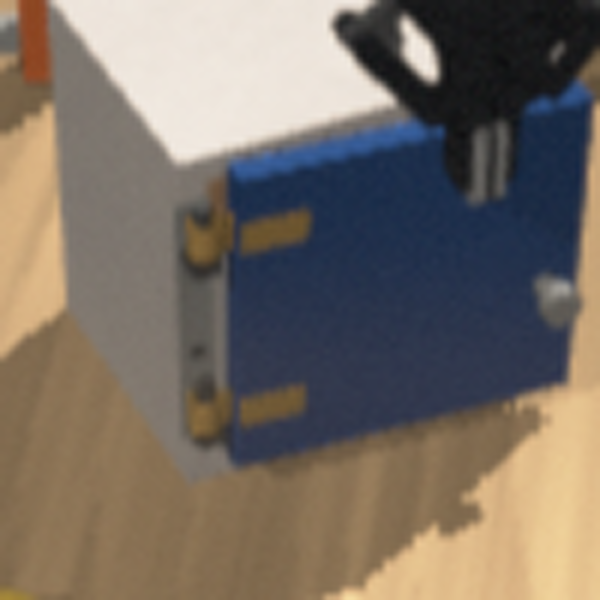

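>>> {"name": "arm_command", "arguments": {"targets": "1.5 0 0 0 0 -0.8 0;3 0 0 0 0 -1.6 0;4.5 0.1 0 0 0 -2.3 0;5.5 0.2 0 0 0 -2.9 0;5.5 0.2 0 0 0 -2.9 0"}}

```text
time: 18.12
tool_pos: [0.5751, 0.1582, 0.1396]
tcp_rot: [1.489, 2.764, -0.001]
wrist_force: [3.0, -3.7, -1.7]
width: 0.002
```

```bash
python3 st.py
```

```text
t 18.12 z 0.1396 pos [0.5751 0.1582 0.1396] Fcab x -4.7 y -0.4 z -1.7 Tcab 0.03 0.77 -0.06 w 0.002
```

The door is stopped on the bumpers with 4.7 N. I'll settle it a touch and back off.

>>> {"name": "arm_command", "arguments": {"targets": "0.5 0 0 0 0 0 0;0.5 0 0 0 0 0 0;0.5 0 0 0 0 0 0"}}

```text
time: 18.37
tool_pos: [0.5751, 0.1582, 0.1397]
tcp_rot: [1.49, 2.763, -0.002]
wrist_force: [2.9, -4.9, -1.2]
width: 0.001
```

```bash
python3 st.py
```

```text
t 18.37 z 0.1397 pos [0.5751 0.1582 0.1397] Fcab x -5.7 y 0.3 z -1.2 Tcab 0.04 0.95 0.03 w 0.001
```

>>> {"name": "arm_command", "arguments": {"targets": "-2 0 0 0 0 0 0;-5 0 0 0 0 0 0;-10 0 0 0 0 0 0;-18 0 0 0 0 0 0;-30 0 0 0 0 0 0;-45 0 0 0 0 0 0;-55 0 -15 0 0 0 0;-60 0 -45 0 0 0 0;-60 0 -80 0 0 0 0;-60 0 -80 0 0 0 0"}}

```text
time: 19.2
tool_pos: [0.6126, 0.1082, 0.2279]
tcp_rot: [1.489, 2.755, 0.012]
wrist_force: [1.0, 0.3, 1.3]
width: -0.0
```

>>> {"name": "arm_command", "arguments": {"targets": "-30 0 0 0 0 0 0;-60 0 0 0 0 0 0;-100 0 0 0 0 0 0;-140 0 0 0 0 0 0;-160 0 0 0 0 0 0;-160 0 0 0 0 0 0;-160 0 0 0 0 0 0"}}

```text
time: 19.78
tool_pos: [0.6958, -0.0269, 0.219]
tcp_rot: [-1.496, -2.762, -0.0]
wrist_force: [-0.3, 1.2, 0.9]
width: -0.0
```

```bash
python3 st.py; python3 look.py 15 s
```

```text
t 19.78 z 0.219 pos [ 0.6958 -0.0269  0.219 ] Fcab x 1.2 y -0.4 z 0.9 Tcab 0.02 -0.02 0.02 w -0.0
```

View pics/top15.png

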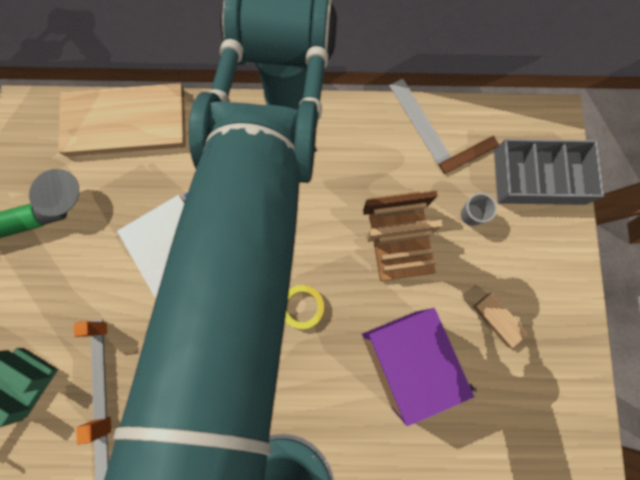

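View pics/side15.png

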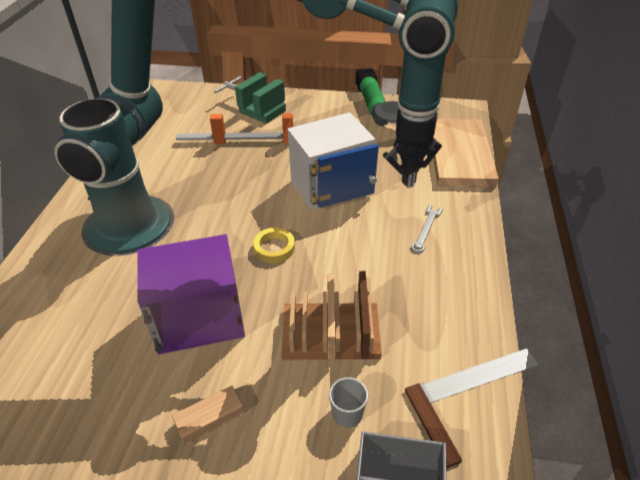

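View pics/sc15.png

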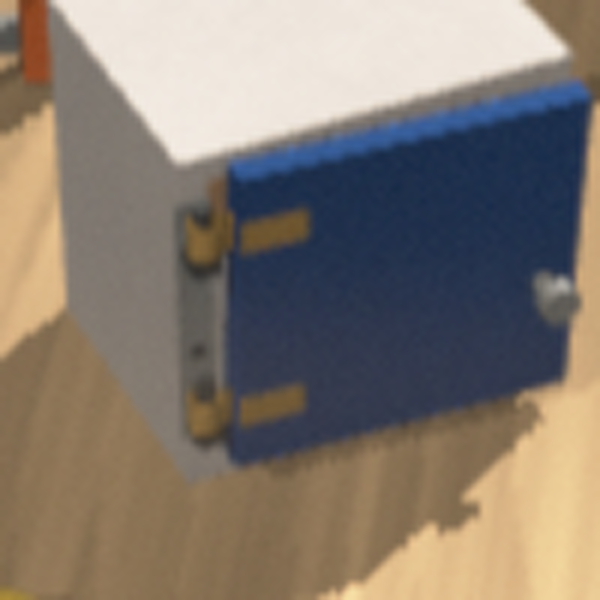

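The door is shut on the white cabinet, with the knob at (373,181) and the knuckles at (313,169) and (315,199) with pins showing above. The robot is clear. One numeric check of the shut angle and height.

```bash
python3 - <<'E'
from m import *
yaw=np.radians(123.4);C=np.array([.4955,.2225]); ex=np.array([np.cos(yaw),np.sin(yaw)]);ey=np.array([-ex[1],ex[0]])
p,d=bot.read_camera("side");X=cloud("side",d);hsv=cv2.cvtColor(p,cv2.COLOR_BGR2HSV)
m=(hsv[...,0]>100)&(hsv[...,0]<125)&(hsv[...,1]>100)&(d>0);m[:,:280]=0;m[:,390:]=0;m[:130]=0;m[215:]=0
m=cv2.erode(m.astype(np.uint8),np.ones((3,3)))>0
P=X[m];F=P[(P[:,2]<.15)]
L=np.stack([(F[:,:2]-C)@ex,(F[:,:2]-C)@ey,F[:,2]],-1)*1e3
A=np.c_[L[:,1],L[:,2],np.ones(len(L))]
for _ in range(3):
    s=np.linalg.lstsq(A,L[:,0],rcond=None)[0];r=abs(L[:,0]-A@s);k=r<6;A=A[k];L=L[k]
print("front face: deg off cab y %.2f, tilt %.2f, x at y=0 %.1f"%(np.degrees(np.arctan(s[0])),np.degrees(np.arctan(s[1])),s[2]+75*s[1]),len(L))
# white front frame / roof edge for comparison: roof front edge line
r=(abs(X[...,2]-.17)<.012)&(hsv[...,1]<60)&(hsv[...,2]>140)&(X[...,1]>.05)&(d>0)
W=quad("side",r,.17);print(cv2.minAreaRect(W))
T=P[(P[:,2]>.155)];print("top z",np.percentile(P[:,2],[95,99]))
E
```

```text
front face: deg off cab y 1.43, tilt 0.47, x at y=0 -88.5 1089
((0.4945015013217926, 0.22189036011695862), (0.18401600420475006, 0.14461123943328857), 33.41843795776367)
top z [0.16496255 0.16758322]
```

```bash
python3 - <<'E'
from m import *
yaw=np.radians(123.4);C=np.array([.4955,.2225]); ex=np.array([np.cos(yaw),np.sin(yaw)]);ey=np.array([-ex[1],ex[0]])
d=np.load("pics/side0.npy");X=cloud("side",d)
L=np.stack([(X[...,:2]-C)@ex,(X[...,:2]-C)@ey,X[...,2]],-1)*1e3
for nm,a,b in(("left",70,88),("right",-88,-76)):
    m=(L[...,1]>a)&(L[...,1]<b)&(L[...,2]>25)&(L[...,2]<150)&(abs(L[...,0]+72)<12)
    print(nm,m.sum(),np.percentile(L[m][:,0],[10,25,50,75]).round(1))
# door now: front face x near both ends, and shut-line pixel check of the lower edge
p=cv2.imread("pics/side15.png")
crop(p,355,385,140,200,12,"pics/e.png")
for y in(-75,75):
  for x,nm in((-87,"front"),(-73,"back")):
    w=np.r_[C+ex*x/1e3+ey*y/1e3,.167];print(nm,y,proj("side",w).round(1))
p2,d2=bot.read_camera("side");X2=cloud("side",d2);L2=np.stack([(X2[...,:2]-C)@ex,(X2[...,:2]-C)@ey,X2[...,2]],-1)*1e3
hsv=cv2.cvtColor(p2,cv2.COLOR_BGR2HSV);b=(hsv[...,0]>100)&(hsv[...,0]<125)&(hsv[...,1]>100)&(d2>0)
for a in range(-90,80,20):
    m=b&(L2[...,1]>a)&(L2[...,1]<a+20)&(L2[...,2]>30)&(L2[...,2]<150)&(L2[...,0]>-140)&(L2[...,0]<-60);print(a,m.sum(),np.median(L2[m][:,0]).round(1),end="; ")
E
```

```text
left 110 [-82.1 -79.3 -71.8 -70.3]
right 201 [-73.  -71.  -68.8 -65.9]
front -75 [[373.1 144.6]]
back -75 [[370.4 141.8]]
front 75 [[318.1 160.2]]
back 75 [[315.7 157.1]]
-90 119 -89.9; -70 221 -89.8; -50 216 -89.0; -30 209 -88.4; -10 191 -88.6; 10 180 -87.7; 30 135 -87.2; 50 95 -86.7; 70 20 -85.7;
```

View pics/e.png

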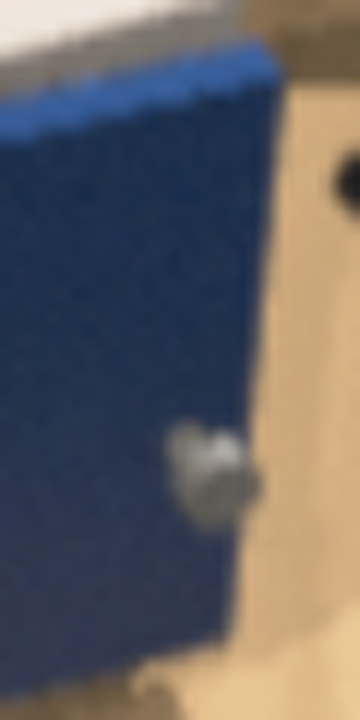

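The face fit suggests the door stands about 1.5° open, perhaps rebounded off the rubber or a camera bias. There is ample time, so I'll press it again, measure while it is pressed, and withdraw more slowly.

>>> {"name": "arm_command", "arguments": {"targets": "40 5 0 0 0 0 0;80 10 0 0 0 0 0;120 15 0 0 0 0 0;160 20 0 0 0 0 0;165 20 10 0 0 0 0;165 20 40 0 0 0 0;165 20 70 0 0 0 0;165 20 80 0 0 0 0;165 20 80 0 0 0 0;165 20 80 0 0 0 0"}}

```text
time: 20.82
tool_pos: [0.6208, 0.1246, 0.1394]
tcp_rot: [-1.49, -2.764, 0.001]
wrist_force: [0.3, 0.1, -0.1]
width: -0.001
```

```bash
python3 st.py; python3 arc.py 0 135 123.4 1
```

```text
t 20.82 z 0.1394 pos [0.6208 0.1246 0.1394] Fcab x -0.1 y -0.3 z -0.1 Tcab -0.03 -0.01 0.03 w -0.001
t 20.82 pos [0.6208 0.1246 0.1394] yaw 123.34 F [ 0.3  0.1 -0.1] T [ 0.03 -0.02  0.03] q [ 0.16  0.26  1.79 -0.    1.1  -0.42]
err now mm [ 29.59925629 -45.76084551]
[54.6  0.4] turn -0.1
```

>>> {"name": "arm_command", "arguments": {"targets": "10 0 0 0 0 0 0;20 0 0 0 0 0 0;30 0 0 0 0 0 0;38 0 0 0 0 0 0;44 0 0 0 0 0 0;48 0 0 0 0 0 0;50 0 0 0 0 0 0;52 0 0 0 0 0 0;54 0 0 0 0 0 0;54 0 0 0 0 0 0"}}

```text
time: 21.65
tool_pos: [0.592, 0.1691, 0.1397]
tcp_rot: [1.491, 2.764, -0.001]
wrist_force: [1.1, -1.2, 0.4]
width: 0.001
```

```bash
cat > fit.py <<'E'
from m import *
def fit():
    yaw=np.radians(123.4);C=np.array([.4955,.2225]); ex=np.array([np.cos(yaw),np.sin(yaw)]);ey=np.array([-ex[1],ex[0]])
    p,d=bot.read_camera("side");X=cloud("side",d);L=np.stack([(X[...,:2]-C)@ex,(X[...,:2]-C)@ey,X[...,2]],-1)*1e3
    hsv=cv2.cvtColor(p,cv2.COLOR_BGR2HSV);b=(hsv[...,0]>100)&(hsv[...,0]<125)&(hsv[...,1]>100)&(d>0)
    for a in range(-90,80,20):
        m=b&(L[...,1]>a)&(L[...,1]<a+20)&(L[...,2]>30)&(L[...,2]<110)&(L[...,0]>-140)&(L[...,0]<-60);print(a,np.median(L[m][:,0]).round(1),end="; ")
    print();return p
E
python3 st.py; python3 -c "from fit import *;fit()"
```

```text
t 21.65 z 0.1397 pos [0.592  0.1691 0.1397] Fcab x -1.6 y -0.2 z 0.4 Tcab 0.04 0.36 -0.03 w 0.001
-90 -87.0; -70 -86.4; -50 -86.4; -30 -86.4; -10 -86.2; 10 -86.2; 30 -85.5; 50 -85.9; 70 -85.3;
```

Pressed, the face lies square to the cabinet (−86.5 ± 0.5 mm all across), so it had rebounded before. This time I'll withdraw very slowly.

>>> {"name": "arm_command", "arguments": {"targets": "0.5 0 0 0 0 0 0;0.5 0 0 0 0 0 0;0.3 0 0 0 0 0 0;0.1 0 0 0 0 0 0;-0.1 0 0 0 0 0 0;-0.3 0 0 0 0 0 0;-0.5 0 0 0 0 0 0;-0.7 0 0 0 0 0 0;-0.9 0 0 0 0 0 0;-1.1 0 0 0 0 0 0"}}

```text
time: 22.53
tool_pos: [0.5919, 0.1691, 0.1396]
tcp_rot: [-1.491, -2.764, -0.001]
wrist_force: [1.3, -1.6, 0.4]
width: -0.003
```

```bash
python3 st.py; python3 -c "from fit import *;fit()"
```

```text
t 22.53 z 0.1396 pos [0.5919 0.1691 0.1396] Fcab x -2.0 y -0.2 z 0.4 Tcab -0.04 0.21 0.02 w -0.003
-90 -86.3; -70 -86.4; -50 -86.5; -30 -86.5; -10 -86.1; 10 -86.8; 30 -86.1; 50 -86.4; 70 -84.5;
```

>>> {"name": "arm_command", "arguments": {"targets": "-0.2 0 0 0 0 0 0;-0.4 0 0 0 0 0 0;-0.6 0 0 0 0 0 0;-0.9 0 0 0 0 0 0;-1.2 0 0 0 0 0 0;-1.6 0 0 0 0 0 0;-2 0 0 0 0 0 0;-2.5 0 0 0 0 0 0;-3 0 0 0 0 0 0;-4 0 0 0 0 0 0"}}

```text
time: 23.42
tool_pos: [0.5944, 0.1653, 0.1396]
tcp_rot: [-1.492, -2.765, 0.0]
wrist_force: [0.5, -0.4, 0.8]
width: -0.003
```

```bash
python3 st.py; python3 -c "from fit import *;fit()"
```

```text
t 23.42 z 0.1396 pos [0.5944 0.1653 0.1396] Fcab x -0.6 y -0.2 z 0.8 Tcab -0.02 0.02 0.06 w -0.003
-90 -88.0; -70 -88.2; -50 -88.1; -30 -87.6; -10 -87.5; 10 -87.0; 30 -86.5; 50 -86.3; 70 -86.1;
```

>>> {"name": "arm_command", "arguments": {"targets": "0 0 0 0 0 0 0;0 0 0 0 0 0 0;0 0 0 0 0 0 0;0 0 0 0 0 0 0;0 0 0 0 0 0 0;0 0 0 0 0 0 0"}}

```text
time: 23.97
tool_pos: [0.5944, 0.1653, 0.1396]
tcp_rot: [1.492, 2.765, 0.0]
wrist_force: [-0.6, 0.7, 0.4]
width: 0.002
```

```bash
python3 st.py; python3 -c "from fit import *;fit()"
```

```text
t 23.97 z 0.1396 pos [0.5944 0.1653 0.1396] Fcab x 0.9 y 0.1 z 0.4 Tcab 0.06 -0.02 0.05 w 0.002
-90 -87.1; -70 -88.2; -50 -88.1; -30 -87.7; -10 -87.3; 10 -87.3; 30 -87.0; 50 -85.9; 70 -85.1;
```

>>> {"name": "arm_command", "arguments": {"targets": "2 0 0 0 0 0 0;3 0 0 0 0 0 0;3.4 0 0 0 0 0 0;3.8 0 0 0 0 0 0;4.1 0 0 0 0 0 0;4.4 0 0 0 0 0 0;4.4 0 0 0 0 0 0"}}

```text
time: 24.6
tool_pos: [0.592, 0.169, 0.1396]
tcp_rot: [1.492, 2.765, -0.0]
wrist_force: [0.1, -1.1, 0.7]
width: 0.0
```

```bash
python3 st.py; python3 -c "from fit import *;fit()"
```

```text
t 24.6 z 0.1396 pos [0.592  0.169  0.1396] Fcab x -0.9 y 0.5 z 0.7 Tcab -0.04 0.06 0.02 w 0.0
-90 -86.6; -70 -86.7; -50 -86.5; -30 -86.6; -10 -86.5; 10 -86.4; 30 -85.7; 50 -86.7; 70 -86.9;
```

>>> {"name": "arm_command", "arguments": {"targets": "0 0 0 0 0 0 0;-0.3 0 0 0 0 0 0;-0.6 0 0 0 0 0 0;-1 0 0 0 0 0 0;-1.5 0 0 0 0 0 0;-2 0 0 0 0 0 0;-3 0 0 0 0 0 0;-4 0 0 0 0 0 0;-6 0 0 0 0 0 0;-8 0 0 0 0 0 0"}}

```text
time: 25.48
tool_pos: [0.5965, 0.1621, 0.1396]
tcp_rot: [1.492, 2.765, 0.0]
wrist_force: [-0.5, -1.2, 0.6]
width: -0.001
```

```bash
python3 st.py; python3 -c "from fit import *;fit();fit()"
```

```text
t 25.48 z 0.1396 pos [0.5965 0.1621 0.1396] Fcab x -0.7 y 1.0 z 0.6 Tcab -0.02 -0.01 -0.00 w -0.001
-90 -88.4; -70 -88.4; -50 -87.7; -30 -87.5; -10 -87.0; 10 -86.8; 30 -87.5; 50 -86.6; 70 -85.3; 
-90 -88.6; -70 -88.0; -50 -87.9; -30 -87.7; -10 -87.3; 10 -87.6; 30 -86.6; 50 -87.0; 70 -86.5;
```

>>> {"name": "arm_command", "arguments": {"targets": "3 0 0 0 0 0 0;5 0 0 0 0 0 0;6 0 0 0 0 0 0;6.4 0 0 0 0 0 0;6.8 0 0 0 0 0 0;7.1 0 0 0 0 0 0;7.3 0 0 0 0 0 0;7.3 0 0 0 0 0 0;7.3 0 0 0 0 0 0"}}

```text
time: 26.33
tool_pos: [0.5924, 0.1684, 0.1396]
tcp_rot: [1.492, 2.765, 0.0]
wrist_force: [-0.3, 0.3, -1.2]
width: -0.003
```

```bash
python3 st.py; python3 -c "from fit import *;fit()"
```

```text
t 26.33 z 0.1396 pos [0.5924 0.1684 0.1396] Fcab x 0.5 y 0.1 z -1.2 Tcab -0.04 0.01 0.02 w -0.003
-90 -86.8; -70 -87.4; -50 -87.0; -30 -87.3; -10 -86.6; 10 -86.5; 30 -87.1; 50 -85.4; 70 -84.3;
```

>>> {"name": "arm_command", "arguments": {"targets": "-0.3 0 0 0 0 0 0;-0.6 0 0 0 0 0 0;-1 0 0 0 0 0 0;-1.5 0 0 0 0 0 0;-2 0 0 0 0 0 0;-3 0 0 0 0 0 0;-4 0 0 0 0 0 0;-6 0 0 0 0 0 0;-8 0 0 0 0 0 0;-12 0 0 0 0 0 0"}}

```text
time: 27.22
tool_pos: [0.5989, 0.1583, 0.1396]
tcp_rot: [-1.491, -2.765, -0.0]
wrist_force: [0.9, 0.5, 0.1]
width: 0.002
```

```bash
python3 st.py; python3 -c "from fit import *;fit();fit()"
```

```text
t 27.22 z 0.1396 pos [0.5989 0.1583 0.1396] Fcab x -0.1 y -1.0 z 0.1 Tcab -0.04 -0.00 0.05 w 0.002
-90 -88.0; -70 -87.9; -50 -87.8; -30 -87.2; -10 -87.6; 10 -86.9; 30 -87.0; 50 -86.2; 70 -85.3; 
-90 -88.5; -70 -88.3; -50 -88.0; -30 -87.6; -10 -87.5; 10 -86.2; 30 -86.4; 50 -85.9; 70 -86.2;
```

It rests stably at about 0.7° from its pressed position, with near-zero force. I'll withdraw fully and check that it stays.

>>> {"name": "arm_command", "arguments": {"targets": "-3 0 0 0 0 0 0;-8 0 0 0 0 0 0;-15 0 0 0 0 0 0;-25 0 0 0 0 0 0;-40 0 0 0 0 0 0;-60 0 -10 0 0 0 0;-80 0 -35 0 0 0 0;-100 0 -65 0 0 0 0;-120 0 -80 0 0 0 0;-120 0 -80 0 0 0 0"}}

```text
time: 28.15
tool_pos: [0.6702, 0.0537, 0.2254]
tcp_rot: [1.491, 2.754, 0.006]
wrist_force: [0.0, 0.1, 0.9]
width: -0.001
```

>>> {"name": "arm_command", "arguments": {"targets": "0 0 0 0 0 0 0;0 0 0 0 0 0 0;0 0 0 0 0 0 0;0 0 0 0 0 0 0;0 0 0 0 0 0 0;0 0 0 0 0 0 0;0 0 0 0 0 0 0;0 0 0 0 0 0 0"}}

```text
time: 28.82
tool_pos: [0.6647, 0.0584, 0.2194]
tcp_rot: [-1.491, -2.765, 0.0]
wrist_force: [0.7, -0.0, -0.4]
width: -0.003
```

```bash
python3 st.py; python3 -c "
from fit import *
p=fit();cv2.imwrite('pics/side20.png',p);crop(p,280,390,130,215,7,'pics/sc20.png')"; python3 look.py 20
```

```text
t 28.82 z 0.2194 pos [0.6647 0.0584 0.2194] Fcab x -0.4 y -0.5 z -0.4 Tcab -0.00 -0.01 -0.01 w -0.003
-90 -87.9; -70 -88.5; -50 -88.2; -30 -87.9; -10 -87.4; 10 -87.4; 30 -86.8; 50 -86.7; 70 -86.2;
```

View pics/sc20.png

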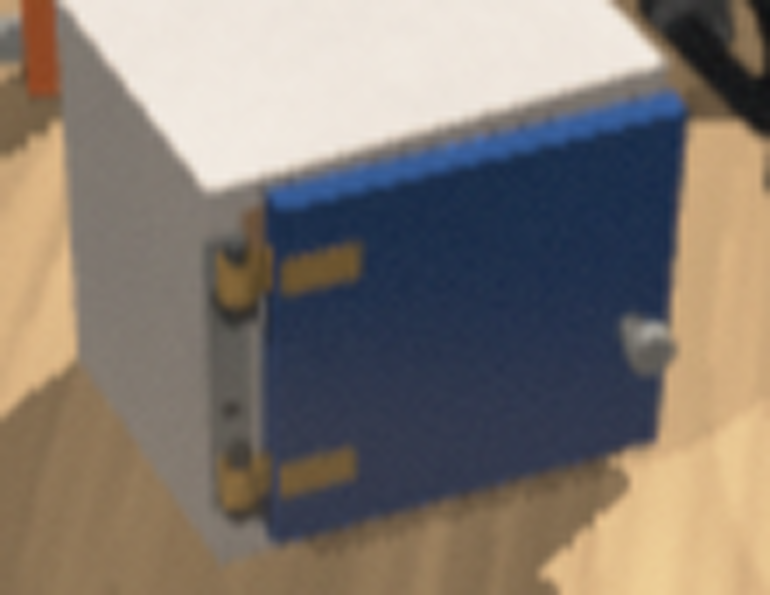

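View pics/top20.png

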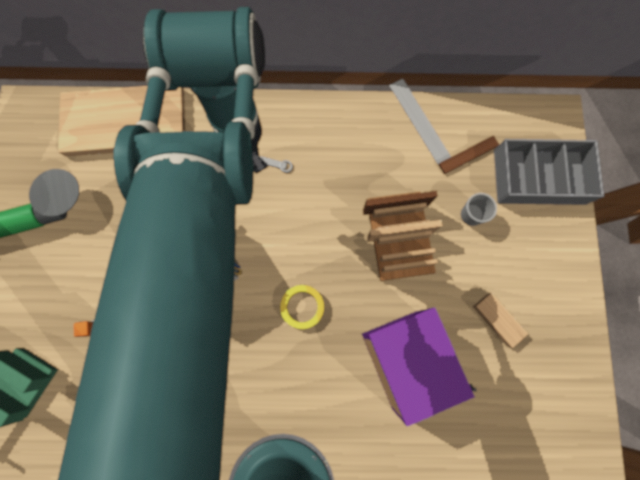

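The door hangs shut and stays put. Both knuckles are on their brackets at crop (238,280) and (240,485), with the pins showing above. The tape, rack, spares, tin, offcut and wrench are where they began, and the arm is clear. Handing in.

```bash
python3 -c "
from workcell import bot
print(bot.finish_job())"
```

```text
the job is handed in; nothing more can be done
None
```

I lifted the blue door from the near rack slot and hung it on both hinge pins at about 105° open. I released it, pushed it shut with closed fingers, and handed the job in at about 29 s of the 72 s.

- **Hanging:** I felt for the pins with about 5 N at most. Both knuckles went down to the brackets, with contact at the expected height of about 40 mm. The side view showed both pins standing up through the knuckles.
- **Shutting:** At first the door came back off the rubber bumpers to about 1.5° open. I pressed it shut three more times with 2 N or less and withdrew slowly. It now rests about 0.7° from its fully pressed position, which I could not reduce further, and it stayed there with the arm clear. Some of that 0.7° may be camera error.
- **Other things:** In the last top and side views, the tape, rack, spares, tin, offcut and wrench looked unmoved. The shut door hides the jar, so I could not check it at the end.
- **Force readings:** At the last check the wrist force was near zero, and the highest I read during the job was about 6 N.

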